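# Lock the keyhole bearers on the jig board and pile and weight the layers

### The job

Make ready a glue-up on the jig board: first set both blue keyhole bearers over the board's two pairs of screws, flat on the board, and slide each one fully home so that it locks under the screw heads. Then pile all the wooden layers that are there across the two bearers, flat, lengthwise from bearer to bearer, centred over the red cross and squarely on one another with their edges flush, set the pressing weight upright on the middle of the pile, and leave the other things on the bench where they are.

Things in the scene. Friction and masses are not known exactly. Their poses are not given: they have to be found in the camera images.
- board_centre (a point): Plywood jig board fixed to the bench, 210 (x) x 220 (y) x 18 mm; place and turn vary. This point: middle of its top face (red cross), 18 mm above the bench, z up. Four upright steel screws stand in it at x = +-45, y = +-52 mm, so in two pairs along y. Shank 7 mm in diameter; flat head 14 mm in diameter, 5 mm thick, its underside 8.5 mm and its top 13.5 mm above the board.
- place_near (a point): Point on the board's top face midway between the screws at board x = -45 mm (the pair nearer the robot). The middle of a bearer that is locked on this pair stands right above it.
- place_far (a point): The same for the screws at board x = +45 mm (the pair farther from the robot).
- bearer_a_mid (a point): Bearer: blue foot plate 158 x 46 x 6 mm with a wooden rib on it (the grip, and the rest for the layers) 44 x 16 x 34 mm; 40 mm high in all, 220 g, standing upright on the bench. This point: middle of the rib, 20 mm above the underside. x runs along plate and rib, z up. The plate reaches from x = -88 to +70, y = +-23 mm. Keyholes: see bearer_b. Either bearer fits either place, either way round.
- bearer_b_mid (a point): Second bearer, same as bearer_a. Keyholes of each, on y = 0: entry holes 20 mm wide centred at x = -72 and +32 mm; from each a slot 10 mm wide runs towards +x, so that a screw fully home stands at x = -52 and +52 (1 mm to spare). So it goes down over the heads with its middle 20 mm off the place towards its own +x, then slides 20 mm towards its own -x to lock.
- layer1_mid (a point): Layer, a flat block of pale wood, 140 (x) x 60 (y) x 15 (z) mm, 90 g, lying flat on the bench. This point is its centre, 7.5 mm above its underside. Three or four of the layers are present; an absent one has no pose.
- layer2_mid (a point): Layer, a flat block of dark brown wood, 140 (x) x 60 (y) x 15 (z) mm, 90 g, lying flat on the bench. This point is its centre, 7.5 mm above its underside. Three or four of the layers are present; an absent one has no pose.
- layer3_mid (a point): Layer, a flat block of mid-brown wood, 140 (x) x 60 (y) x 15 (z) mm, 90 g, lying flat on the bench. This point is its centre, 7.5 mm above its underside. Three or four of the layers are present; an absent one has no pose.
- layer4_mid (a point): Layer, a flat block of plywood, 140 (x) x 60 (y) x 15 (z) mm, 90 g, lying flat on the bench. This point is its centre, 7.5 mm above its underside. Three or four of the layers are present; an absent one has no pose.
- weight_mid (a point): Pressing weight: dark steel slab 80 (x) x 56 (y) x 18 mm with a red grip bar 60 (x) x 18 (y) x 32 mm standing on its middle; 50 mm high in all, 550 g. This point is half-way up, 25 mm above the underside; z up.
- candle_tall: Bystander: tall wooden log candle, 56 mm across, 100 mm high, orange wooden flame on top. Origin at its underside.
- candle_short: Bystander: short log candle, 60 mm across, 50 mm high, orange flame. Origin at its underside.
- glue: Bystander: white glue bottle with orange cap, 54 mm across, 130 mm high. Origin at its underside.
- tape: Bystander: yellow roll of tape lying flat, 90 mm across, 24 mm high. Origin at its underside.
- driver: Bystander: screwdriver lying on the bench.
- slice: Bystander: cork block 70 x 50 x 12 mm. Origin at its underside.
There are look-alikes about, which are no part of the job. What is shaped like the part that bears bearer_a_mid but turquoise is not meant.

How it is judged:
On the way:
1. both bearers lie flat on the board, slid home under the screw heads (((horizontal distance between bearer_a_mid and place_near below 0.006 m and z of bearer_a_mid in the frame of place_near below 0.024 m and angle between the x axis of each of bearer_a_mid, bearer_b_mid and the y axis of board_centre, either way round below 0.07 rad and angle between the z axis of each of bearer_a_mid, bearer_b_mid and the z axis of board_centre, either way round below 0.05 rad and horizontal distance between bearer_b_mid and place_far below 0.006 m and z of bearer_b_mid in the frame of place_far below 0.024 m) or (horizontal distance between bearer_a_mid and place_far below 0.006 m and z of bearer_a_mid in the frame of place_far below 0.024 m and angle between the x axis of each of bearer_a_mid, bearer_b_mid and the y axis of board_centre, either way round below 0.07 rad and angle between the z axis of each of bearer_a_mid, bearer_b_mid and the z axis of board_centre, either way round below 0.05 rad and horizontal distance between bearer_b_mid and place_near below 0.006 m and z of bearer_b_mid in the frame of place_near below 0.024 m))), for 0.3 s.
At the end, for the whole second after the job is handed in: Bearers flat on the board under the screw heads, middles within 6 mm of their places, in line within 0.07 rad. Layers flat in one pile on them at rest, within 12 mm of the cross and 0.09 rad of the board's x, centres within 8 mm of one another; weight upright on top within 15 mm of the cross (((horizontal distance between bearer_a_mid and place_near below 0.006 m and z of bearer_a_mid in the frame of place_near below 0.024 m and angle between the x axis of each of bearer_a_mid, bearer_b_mid and the y axis of board_centre, either way round below 0.07 rad and angle between the z axis of each of bearer_a_mid, bearer_b_mid and the z axis of board_centre, either way round below 0.05 rad and horizontal distance between bearer_b_mid and place_far below 0.006 m and z of bearer_b_mid in the frame of place_far below 0.024 m) or (horizontal distance between bearer_a_mid and place_far below 0.006 m and z of bearer_a_mid in the frame of place_far below 0.024 m and angle between the x axis of each of bearer_a_mid, bearer_b_mid and the y axis of board_centre, either way round below 0.07 rad and angle between the z axis of each of bearer_a_mid, bearer_b_mid and the z axis of board_centre, either way round below 0.05 rad and horizontal distance between bearer_b_mid and place_near below 0.006 m and z of bearer_b_mid in the frame of place_near below 0.024 m)) and horizontal distance between weight_mid and board_centre below 0.015 m and angle between weight_mid's own z axis and vertical below 0.05 rad and linear speed of each of weight, layer1, layer2, layer3, layer4 below 0.02 m/s and horizontal distance between each of layer1_mid, layer2_mid, layer3_mid, layer4_mid and board_centre below 0.012 m and z of each of layer1_mid, layer2_mid, layer3_mid, layer4_mid in the frame of board_centre above 0.044 m and angle between the x axis of each of layer1_mid, layer2_mid, layer3_mid, layer4_mid and the x axis of board_centre, either way round below 0.09 rad and angle between the z axis of each of layer1_mid, layer2_mid, layer3_mid, layer4_mid and the z axis of board_centre, either way round below 0.05 rad and z of each of layer1_mid, layer2_mid, layer3_mid, layer4_mid in the frame of weight_mid below -0.025 m and horizontal distance between layer1_mid and layer2_mid below 0.008 m and horizontal distance between each of layer1_mid, layer2_mid and layer3_mid below 0.008 m and horizontal distance between each of layer1_mid, layer2_mid, layer3_mid and layer4_mid below 0.008 m); the robot touches nothing.
It fails at once if a bystander is shifted by more than 40 mm (distance of any of candle_tall, candle_short, glue, tape, driver, slice from where it was at the start of the episode above 0.04 m).
Of layer1, layer2, layer3, layer4 only 3 to 4 are there at a start; the rules pass over those that are not, and their reading is None.
At some moment in a run one of bearer_a, bearer_b may be knocked a few centimetres aside while the robot is not near it.
Once in a run the grip may slacken for a moment while it holds something.
It also fails if it takes over 210 s, if anything falls off the work surface, if the arm or the gripper's body presses on something with over 40 N, if the wrist force passes 120 N, or if a joint passes its speed limit or range.

### The arm

A 6-joint arm with a two-finger parallel gripper is mounted at the origin on the work surface. World frame = base frame: x ahead of the robot, y to its left, z up, the work surface at z = 0. Lengths are in m, angles in rad, forces in N, time in s.
With the tool pointing down it reaches from about 0.225 to 0.725 m from the base axis. Payload 3.1 kg.
Tool frame: the origin (TCP) lies between the finger pads; the fingertips stand 22 mm ahead of it and the grasp point (between the pads) lies 3 mm ahead of it; z points along the fingers, y is the line along which they close (so a half turn about z gives the same grasp; the last joint's range is limited). The gripper opens to 85 mm and grips with 20 to 120 N. Pads are 22 mm wide; open, the fingers measure 114 mm over their backs; the gripper's body (76 mm by 85 mm) begins 54 mm behind the grasp point. The pads swing forward as they close: fully open they stand 13 mm farther back than shut.
Start: joints at [1.182, 0.048, 0.099, 1.622, 0, 1.443], TCP at [0.135, 0.507, 0.253] pointing down, gripper open.
Joint ranges: [-2.91, 2.91], [-0.99, 1.94], [-1.21, 1.42], [-2.12, 2.29], [-1.49, 1.47], [-3.14, 3.14]. Speed limits (rad/s): [2.79, 2.79, 3.14, 3.14, 3.14, 3.14].

### API

Orientations are given as a unit quaternion [w, x, y, z].
In Python, from plant import manip gives the robot as it stands.
- The arm moves only by the shell command python3 -m jog 'ROWS' [FORCE]. ROWS is JSON, a list of rows, each an object with "translation": the shift along the tool's x, y, z in mm, a list of three; "spin": the turn about the tool's z in rad; "jaw": the gripper's target within -1 to 1 (shut at 1, half-way at 0, fully open at -1). In form: [{"translation": [x, y, z], "spin": spin, "jaw": jaw}, ...]. A call has exactly 5 rows; each row shifts and turns the commanded pose from where the row before left it, along the tool's axes as they then stand; what a row does not reach is not made up. A row lasts 1/8 s, in which the tool goes at most 62.5 mm and 10.7 degrees, less where a joint would pass 70% of its speed; a pose out of reach is approached as far as the arm can. A call is refused whole if a number of a shift passes 62.5 or a number of a turn 0.188, either way. A call with a gripper value outside its range is refused whole. The fingers move at their own pace and stop on an object; FORCE is the grip in N (left out, the last holds). Time passes only in rows, so rows that do not move let the fingers close, or fill a call up. It gives the time, the measured TCP pose, the force, the opening and the grip force at its end, in the units of the state.
- manip.sense(): the state, without advancing time (a new reading comes with each control period).
- manip.get_image(name): name is "scene" or "top" or "wrist"; returns (picture, depth): 400x640x3 uint8, red, green, blue; 400x640 float32, m along the optical axis (not along the pixel's ray), 0 where there is no reading.
- manip.calibration(name): a dict with "K" (3x3 intrinsics, pixels), "R" (3x3) and "t" (3): a world point X has camera coordinates R X + t. Camera axes: x right, y down, z forward; pixel columns grow to the right and rows downward; lengths in m; the calibration is good to about 2 mm. A picture is of the moment at which its call begins: read the wrist's pose just before it. calibration takes no time and is no camera call; for the wrist camera it gives the pose at the moment of the call.
- manip.finish_job(): hands the job in; it is judged then, once.
The state is a dict: "time_s": time; "joint_pos": joint angles; "joint_velocities": joint speeds; "tau": joint torques, N m; "tool_pos": TCP position; "orientation": TCP orientation; "contact_force": force on the tool from outside, world axes, zero at the start; "torque": the same for the moment, N m; "opening": opening from 0.0 (shut) to 1.0 (fully open); "finger_force": force on a finger pad.
Only numpy, scipy, OpenCV 4.12 (cv2) and the standard library are available. Lean on these libraries where they do the work, as an engineer would, in place of code of your own. Each camera call takes 0.05 s, during which the arm holds its last target. There are 200 camera calls.

## Working session

There is one attempt and no reset: what is moved stays moved. The work goes in short steps, Python scripts to look and compute and a shell command to move; the robot and the scene stay as the last step left them, time stands still between calls to the robot, and variables do not carry over. Pictures are saved under pics/ and viewed, at most 14 in all, crops included, and the job is handed in when it is done.

```bash
ls; mkdir -p pics; python3 - <<'E'
from plant import manip
import cv2,numpy as np
s=manip.sense();print({k:np.round(v,3).tolist() for k,v in s.items()})
for n in ("top","scene"):
    im,d=manip.get_image(n);np.savez(f"{n}0.npz",im=im,d=d,**manip.calibration(n));cv2.imwrite(f"pics/{n}0.png",im[:,:,::-1])
    c=manip.calibration(n);print(n,np.round(c["K"],1).tolist(),np.round(c["R"],3).tolist(),np.round(c["t"],3).tolist())
E
```

```text
pics
{'time_s': 0.0, 'joint_pos': [1.182, 0.049, 0.098, 1.622, -0.0, 1.443], 'joint_velocities': [-0.001, 0.001, -0.001, 0.001, 0.001, -0.0], 'tau': [0.0, -33.878, 32.002, 0.02, -0.0, 0.0], 'tool_pos': [0.135, 0.507, 0.252], 'orientation': [-0.0, 0.13, 0.992, -0.001], 'contact_force': [-0.403, 0.846, 0.346], 'torque': [-0.028, 0.066, 0.001], 'finger_force': 0.0, 'opening': 1.002}
top [[407.6, 0.0, 321.9], [0.0, 407.6, 198.9], [0.0, 0.0, 1.0]] [[-0.013, -1.0, -0.013], [-0.992, 0.015, -0.124], [0.124, 0.012, -0.992]] [0.115, 0.49, 1.395]
scene [[392.9, 0.0, 315.1], [0.0, 392.9, 202.2], [0.0, 0.0, 1.0]] [[0.687, 0.726, -0.004], [0.57, -0.543, -0.616], [-0.45, 0.421, -0.788]] [-0.401, -0.206, 1.477]
```

View pics/top0.png

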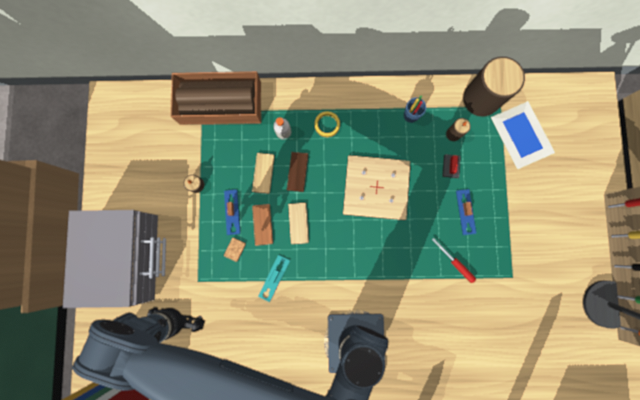

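View pics/scene0.png

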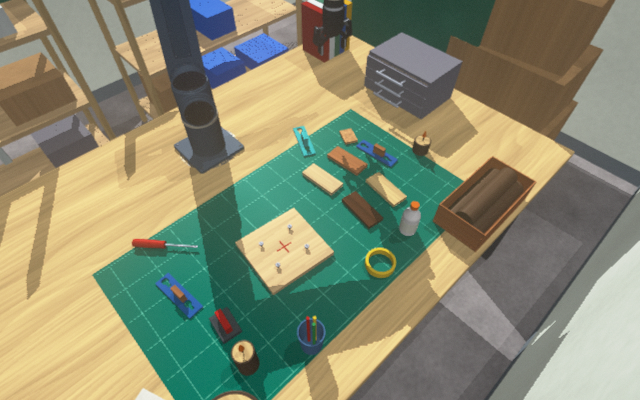

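Candidates in the top view: the blue bearers are at (232,211) and (466,211), and the turquoise look-alike at (274,278) is rejected. The layers are pale (263,172), dark (298,171), mid-brown (262,225) and plywood (299,223). The cork at (234,249) is not a layer. The weight is at (452,165) and the board cross at (377,187). Next is a close crop to check this.

```bash
cat > h.py <<'E'
import numpy as np,cv2
from plant import manip
def world(px,d,c):
    px=np.atleast_2d(px).astype(float);d=np.atleast_1d(d)
    p=np.c_[px,np.ones(len(px))]@np.linalg.inv(c["K"]).T*d[:,None]
    return (p-c["t"])@c["R"]
def onplane(px,z,c):
    px=np.atleast_2d(px).astype(float)
    r=np.c_[px,np.ones(len(px))]@np.linalg.inv(c["K"]).T@c["R"]
    o=-c["R"].T@c["t"];s=(z-o[2])/r[:,2]
    return o+r*s[:,None]
def proj(X,c):
    p=np.atleast_2d(X)@c["R"].T+c["t"];p=p@c["K"].T;return p[:,:2]/p[:,2:]
def rect(pts):
    """min-area rectangle of world xy in mm: centre, long, short, angle of long side (deg)"""
    r=cv2.minAreaRect((np.asarray(pts)[:,:2]*1000).astype(np.float32))
    (cx,cy),(w,h),a=r
    if w<h:w,h,a=h,w,a+90
    return round(cx,1),round(cy,1),round(w,1),round(h,1),round((a+90)%180-90,1)
def xyz(im,d,c):
    H,W=d.shape;u,v=np.meshgrid(np.arange(W),np.arange(H))
    X=world(np.c_[u.ravel(),v.ravel()],d.ravel(),c).reshape(H,W,3);X[d==0]=np.nan;return X
E
python3 - <<'E'
from h import *
f=np.load("top0.npz");im,d=f["im"],f["d"];X=xyz(im,d,f)
cv2.imwrite("pics/c0.png",cv2.resize(im[100:305,198:500,::-1],None,fx=2.6,fy=2.6,interpolation=cv2.INTER_CUBIC))
hsv=cv2.cvtColor(im,cv2.COLOR_RGB2HSV)
notgreen=~((hsv[...,0]>65)&(hsv[...,0]<92)&(hsv[...,1]>90))
roi={"pale":(263,172),"dark":(298,171),"mid":(262,225),"ply":(299,223),"bA":(232,211),"bB":(466,211),"wt":(452,165),"board":(377,187),"tape":(327,125),"cork":(234,249),"glue":(281,128)}
print("bench z",np.nanmedian(X[250:270,320:420,2]))
for n,(u,v) in roi.items():
    m=(X[...,2]>0.004)&notgreen
    if n in("bA","bB"):m=(hsv[...,0]>100)&(hsv[...,0]<125)&(hsv[...,1]>120)
    if n in("pale","dark","mid","ply","board"):m=(X[...,2]>0.009)
    w=np.zeros_like(m);r=45 if n=="board" else 26;w[v-r:v+r,u-r:u+r]=1
    k,l,st,ct=cv2.connectedComponentsWithStats((m&w).astype(np.uint8))
    i=1+np.argmin(np.linalg.norm(ct[1:]-[u,v],axis=1)-0.01*st[1:,4])
    P=X[l==i];print(n,rect(P),st[i,4],"z",np.round(np.nanpercentile(P[:,2],[10,50,95]),3))
E
```

```text
bench z 0.0006354029009012686
pale (592.5, 320.3, 140.4, 61.4, -6.5) 642 z [0.011 0.015 0.021]
dark (595.7, 199.4, 140.1, 64.5, -7.6) 642 z [0.012 0.015 0.02 ]
mid (408.3, 323.1, 139.4, 63.4, 4.4) 675 z [0.012 0.015 0.02 ]
ply (411.1, 194.2, 140.1, 61.4, 3.0) 662 z [0.012 0.015 0.021]
bA (454.5, 430.5, 157.0, 47.9, 4.8) 406 z [0.002 0.006 0.011]
bB (442.8, -398.7, 157.6, 52.1, 6.3) 397 z [0.002 0.006 0.011]
wt (607.1, -355.1, 81.2, 60.3, -7.7) 357 z [0.014 0.02  0.052]
board (537.3, -84.9, 220.7, 215.7, 83.7) 3645 z [0.014 0.018 0.024]
tape (767.6, 87.9, 93.7, 91.3, -0.6) 249 z [0.006 0.022 0.028]
cork (322.0, 419.7, 74.9, 54.4, -26.3) 301 z [0.008 0.012 0.017]
glue (750.2, 240.8, 71.5, 54.5, -34.4) 281 z [0.027 0.086 0.131]
```

View pics/c0.png

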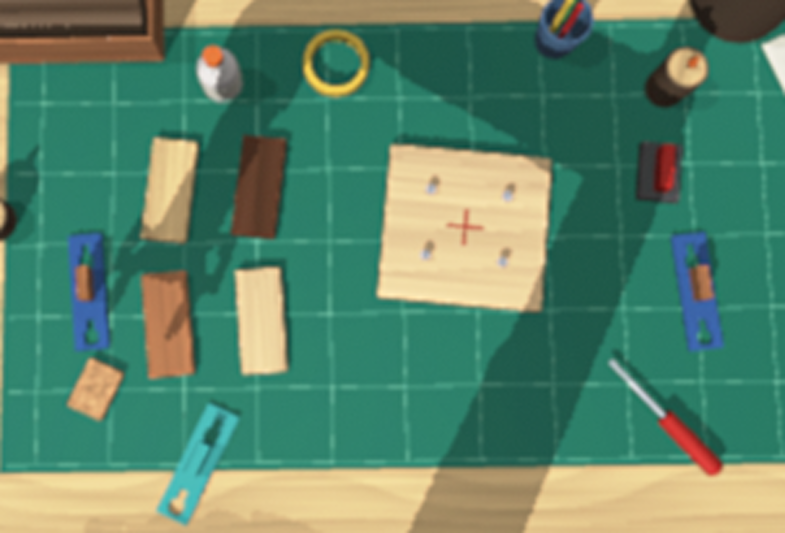

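The crop confirms the choice: two blue bearers with their ribs nearer the top end, so their own +x is world +x. It also shows four layers, the weight, and the turquoise decoy apart at lower left. The measured sizes match the description. I'll go to bearer A first.

```bash
cat >> h.py <<'E'
def yaw(s=None):
    w,x,y,z=(s or manip.sense())["orientation"]
    ty=np.array([2*(x*y-w*z),1-2*(x*x+z*z)]);return np.degrees(np.arctan2(ty[1],ty[0]))-90
def plan(x,y,z,yw=None):
    """mm/deg world target -> total shift in present tool axes (mm), then spin (rad)"""
    s=manip.sense();p=s["tool_pos"]*1000 if isinstance(s["tool_pos"],np.ndarray) else np.array(s["tool_pos"])*1000
    a=np.radians(yaw(s));d=np.array([x,y,z])-p
    tx=np.array([-np.cos(a),-np.sin(a),0]);ty=np.array([-np.sin(a),np.cos(a),0])
    sp=0 if yw is None else -np.radians((yw-np.degrees(a)+180)%360-180)
    print("t",round(s["time_s"],2),"at",np.round(p,1),"yaw",round(np.degrees(a),1),"| move",np.round([d@tx,d@ty,-d[2]],1),"spin",round(sp,3),"F",np.round(s["contact_force"],1),"open",round(s["opening"],3),"ff",round(s["finger_force"],1))
def shot(n,name,save=True):
    c=manip.calibration(n);im,d=manip.get_image(n);np.savez(name+".npz",im=im,d=d,**c)
    if save:cv2.imwrite(f"pics/{name}.png",im[:,:,::-1])
    return im,d,c
E
python3 -c "
from h import *
plan(463.5,431.2,150,4.8)
f=np.load('top0.npz');print(onplane([376.8,187.3],.018,f)*1000)"
Z='{"translation":[0,0,0],"spin":0,"jaw":0}'
python3 -m jog '[{"translation":[-56,2,0],"spin":0,"jaw":0},{"translation":[-56,2,0],"spin":0,"jaw":0},{"translation":[-56,2,20],"spin":0,"jaw":0},{"translation":[-56,2,20],"spin":0,"jaw":0},{"translation":[-56,2,20],"spin":0,"jaw":0}]' 40
python3 -m jog '[{"translation":[-56,2,0],"spin":0,"jaw":0},{"translation":[0,0,0],"spin":-0.17,"jaw":0},{"translation":[0,0,0],"spin":-0.17,"jaw":0},{"translation":[0,0,0],"spin":0,"jaw":0},{"translation":[0,0,0],"spin":0,"jaw":0}]'
python3 -c "
from h import *
plan(463.5,431.2,150,4.8)
shot('wrist','w1')"
```

```text
t 0.1 at [135.2 506.8 252.2] yaw -14.9 | move [-336.7   11.7  102.2] spin -0.345 F [-0.4 -0.7  0.4] open 1.0 ff 0.0
[[531.61150539 -86.56133046  18.        ]]
time_s: 0.72
tool_pos: [0.41, 0.4439, 0.1921]
orientation: [-0.0, 0.13, 0.992, -0.0]
contact_force: [0.3, 0.9, -0.2]
opening: 0.499
finger_force: 0.0
time_s: 1.35
tool_pos: [0.4628, 0.4322, 0.193]
orientation: [-0.0, -0.039, 0.999, -0.0]
contact_force: [0.3, -0.8, -0.2]
opening: 0.503
finger_force: 0.0
t 1.35 at [462.8 432.2 193. ] yaw 4.4 | move [-0.6 -1.  43. ] spin -0.007 F [ 0.3 -0.8 -0.2] open 0.503 ff 0.0
```

View pics/w1.png

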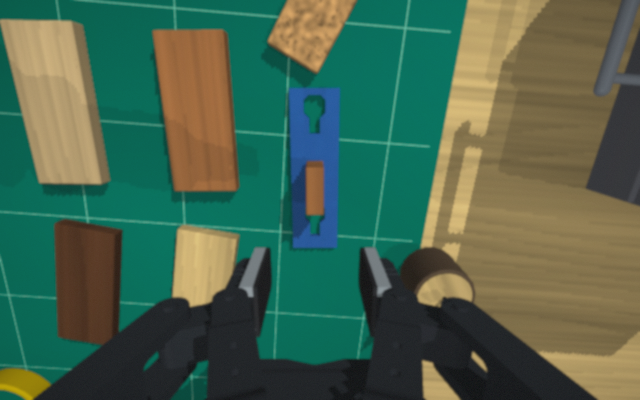

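Wrist view: bearer A is clear at (314,170), with its rib at (315,188), and the camera looks ahead of the fingers. Next I measure it precisely.

```bash
cat >> h.py <<'E'
def blue(f,near,zt=0.006):
    """bearer from a picture: rib middle xy (mm), direction of own +x (deg)"""
    im,d=f["im"],f["d"];X=xyz(im,d,f);hsv=cv2.cvtColor(im,cv2.COLOR_RGB2HSV)
    m=((hsv[...,0]>103)&(hsv[...,0]<128)&(hsv[...,1]>110)).astype(np.uint8)
    m=(m>0)&(np.linalg.norm(X[...,:2]*1000-near,axis=2)<130)
    k,l,st,ct=cv2.connectedComponentsWithStats(m.astype(np.uint8));i=1+np.argmax(st[1:,4])
    v,u=np.nonzero(l==i);P=onplane(np.c_[u,v],zt,f);r=rect(P)
    t=np.radians(r[4]);ax=np.array([np.cos(t),np.sin(t)]);c=np.array(r[:2])
    # rib: raised non-blue part
    R=(np.linalg.norm(X[...,:2]*1000-c,axis=2)<40)&(X[...,2]>zt+.026)&(X[...,2]<zt+.04)
    rp=X[R][:,:2]*1000;rr=rect(rp/1000) if R.sum()>20 else None
    rc=np.array(rr[:2]) if rr else c
    if (rc-c)@ax<0: ax=-ax
    print("plate",r,"rib",rr,"z",np.round(np.nanmedian(X[R][:,2]),4) if rr else None,"| mid from plate",np.round(c+9*ax,1),"+x dir",round(np.degrees(np.arctan2(ax[1],ax[0])),1))
E
python3 -c "
from h import *
blue(np.load('w1.npz'),(463,431));blue(np.load('top0.npz'),(463,431));blue(np.load('top0.npz'),(452,-398))"
```

```text
plate (453.6, 431.0, 157.3, 45.2, 4.6) rib (462.0, 431.7, 43.3, 15.9, 4.7) z 0.04 | mid from plate [462.6 431.7] +x dir 4.6
plate (454.0, 429.6, 156.5, 44.6, 4.5) rib (463.5, 431.2, 42.9, 16.2, 1.1) z 0.0397 | mid from plate [463.  430.3] +x dir 4.5
plate (442.7, -398.3, 156.2, 45.4, 5.6) rib (451.6, -395.5, 42.8, 16.9, 5.6) z 0.0401 | mid from plate [ 451.7 -397.4] +x dir 5.6
```

```bash

python3 -m jog '[{"translation":[0,0,50],"spin":0,"jaw":0},{"translation":[0,0,50],"spin":0,"jaw":0},{"translation":[0,0,40],"spin":0,"jaw":0},{"translation":[0,0,20],"spin":0,"jaw":0},{"translation":[0,0,0],"spin":0,"jaw":0}]' 40
python3 -m jog '[{"translation":[0,0,0],"spin":0,"jaw":1},{"translation":[0,0,0],"spin":0,"jaw":1},{"translation":[0,0,0],"spin":0,"jaw":1},{"translation":[0,0,0],"spin":0,"jaw":1},{"translation":[0,0,0],"spin":0,"jaw":1}]' 60
python3 -m jog '[{"translation":[0,0,-20],"spin":0,"jaw":1},{"translation":[0,0,-40],"spin":0,"jaw":1},{"translation":[0,0,-50],"spin":0,"jaw":1},{"translation":[0,0,-20],"spin":0,"jaw":1},{"translation":[0,0,0],"spin":0,"jaw":1}]' 60
python3 -c "
from h import *
plan(537,-85,150,83.7)"
```

```text
time_s: 2.02
tool_pos: [0.4619, 0.4315, 0.0317]
orientation: [-0.001, -0.039, 0.999, -0.001]
contact_force: [0.1, 0.9, 0.4]
opening: 0.505
finger_force: 0.0
time_s: 2.65
tool_pos: [0.4649, 0.4335, 0.0364]
orientation: [0.002, -0.04, 0.999, 0.002]
contact_force: [0.1, 1.2, 5.8]
opening: 0.176
finger_force: 61.7
time_s: 3.28
tool_pos: [0.4643, 0.4331, 0.1667]
orientation: [0.002, -0.04, 0.999, 0.002]
contact_force: [0.5, 0.4, -2.4]
opening: 0.172
finger_force: 60.7
t 3.27 at [464.3 433.1 166.7] yaw 4.5 | move [ -31.5 -522.2   16.7] spin -1.382 F [ 0.5  0.4 -2.4] open 0.172 ff 60.7
```

```bash

python3 -m jog '[{"translation":[-8,-50,-7],"spin":0,"jaw":1},{"translation":[-8,-52,-7],"spin":0,"jaw":1},{"translation":[-8,-52,-7],"spin":0,"jaw":1},{"translation":[-8,-52,-7],"spin":0,"jaw":1},{"translation":[-8,-52,-5],"spin":0,"jaw":1}]' 60
python3 -m jog '[{"translation":[-8,-52,0],"spin":0,"jaw":1},{"translation":[-5,-50,0],"spin":0,"jaw":1},{"translation":[0,0,0],"spin":-0.17,"jaw":1},{"translation":[0,0,0],"spin":-0.17,"jaw":1},{"translation":[0,0,0],"spin":-0.17,"jaw":1}]' 60
python3 -m jog '[{"translation":[0,0,0],"spin":-0.175,"jaw":1},{"translation":[0,0,0],"spin":-0.175,"jaw":1},{"translation":[0,0,0],"spin":-0.175,"jaw":1},{"translation":[0,0,0],"spin":-0.175,"jaw":1},{"translation":[0,0,0],"spin":-0.175,"jaw":1}]' 60
python3 -c "
from h import *
plan(545,75,200,83.7)
shot('wrist','w2')"
```

```text
time_s: 3.9
tool_pos: [0.5225, 0.1763, 0.1944]
orientation: [-0.002, -0.04, 0.999, -0.0]
contact_force: [1.2, 0.4, -1.9]
opening: 0.177
finger_force: 60.7
time_s: 4.53
tool_pos: [0.5431, 0.0771, 0.1939]
orientation: [-0.002, -0.293, 0.956, 0.001]
contact_force: [-0.3, -0.1, -2.3]
opening: 0.174
finger_force: 60.7
time_s: 5.15
tool_pos: [0.543, 0.0775, 0.1938]
orientation: [-0.002, -0.671, 0.742, 0.002]
contact_force: [0.6, -0.7, -2.4]
opening: 0.172
finger_force: 60.7
t 5.15 at [543.   77.5 193.8] yaw 84.2 | move [ 2.3 -2.3 -6.2] spin 0.009 F [ 0.6 -0.7 -2.4] open 0.172 ff 60.7
```

View pics/w2.png

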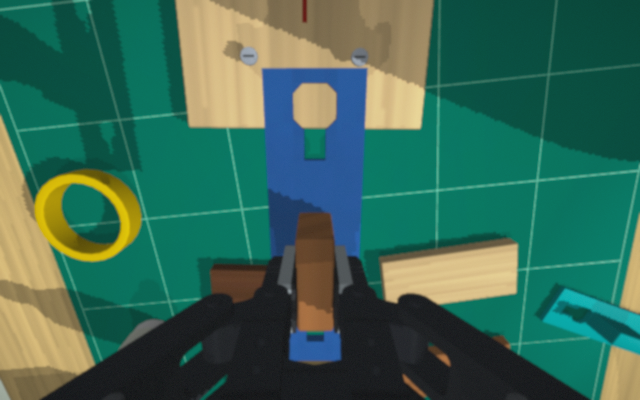

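The screw pair nearest +y is at (249,56) and (360,57), with the held bearer's entry hole at (314,105). I'll move on until all four screws show.

```bash

python3 -m jog '[{"translation":[25,0,-15],"spin":0,"jaw":1},{"translation":[30,0,-15],"spin":0,"jaw":1},{"translation":[20,0,-10],"spin":0.009,"jaw":1},{"translation":[0,0,0],"spin":0,"jaw":1},{"translation":[0,0,0],"spin":0,"jaw":1}]' 60
python3 -c "
from h import *
plan(545,0,200,83.7)
shot('wrist','w3')"
```

```text
time_s: 5.82
tool_pos: [0.5361, 0.0034, 0.2354]
orientation: [-0.0, -0.665, 0.747, 0.001]
contact_force: [0.3, 0.1, -2.4]
opening: 0.177
finger_force: 60.7
t 5.83 at [536.1   3.4 235.4] yaw 83.3 | move [ 2.4 -9.2 35.4] spin -0.006 F [ 0.3  0.1 -2.4] open 0.177 ff 60.7
```

View pics/w3.png

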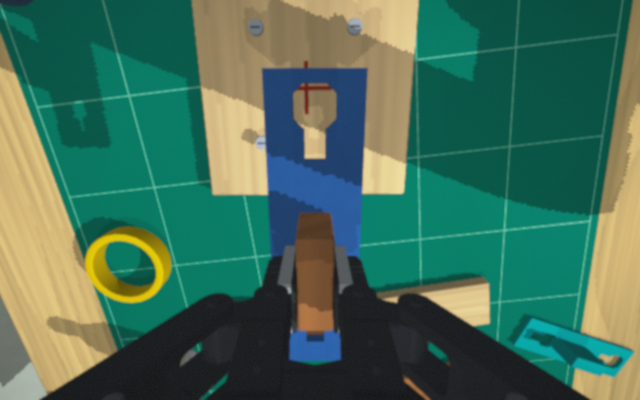

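The -y screw pair is at (256,27) and (355,27), with the cross at (307,88).

```bash
cat >> h.py <<'E'
def head(f,px,z=0.0315,r=16):
    im=f["im"];u,v=px;y0=max(v-r,0);w=im[y0:v+r,u-r:u+r].astype(int)
    m=((w[...,2]-w[...,0])>-8).astype(np.uint8)
    k,l,st,ct=cv2.connectedComponentsWithStats(m);i=1+np.argmax(st[1:,4])
    c=ct[i]+[u-r,y0];P=onplane([c],z,f)[0]*1000
    X=xyz(im,f["d"],f)[y0:v+r,u-r:u+r][l==i]
    print("head px",np.round(c,1),"n",st[i,4],"at",np.round(P[:2],1),"depth z",np.round(np.nanmedian(X[:,2])*1000,1));return P[:2]
E
python3 - <<'E'
from h import *
a=np.load('w2.npz');b=np.load('w3.npz')
H=[head(a,(249,56)),head(a,(360,57)),head(b,(256,27)),head(b,(355,27))]
H=np.array(H);c=H.mean(0);ey=(H[0]+H[1]-H[2]-H[3])/2;ex=(H[0]-H[1]+H[2]-H[3])/2
print("centre",c,"dx,dy",np.linalg.norm(ex),np.linalg.norm(ey),"yaw",np.degrees(np.arctan2(ex[1],ex[0])),np.degrees(np.arctan2(ey[1],ey[0]))-90)
yw=np.radians(np.degrees(np.arctan2(ex[1],ex[0])));
print("cross w3",onplane([306.5,88],.018,b)*1000)
for f in(a,b):
    X=xyz(f["im"],f["d"],f);hsv=cv2.cvtColor(f["im"],cv2.COLOR_RGB2HSV)
    m=((hsv[...,0]>103)&(hsv[...,0]<128)&(hsv[...,1]>110));m[:,:250]=0;m[:,380:]=0;m[250:]=0
    z=np.nanmedian(X[m][:,2]);v,u=np.nonzero(m);P=onplane(np.c_[u,v],z,f)*1000
    # hole: non-blue inside bbox around (314,105)
    h=~m;h2=np.zeros_like(h);h2[78:165,285:345]=h[78:165,285:345]
    hv,hu=np.nonzero(h2&(np.arange(400)[:,None]<127));Q=onplane(np.c_[hu,hv],z,f)*1000
    print("plate z",z,"front edge row",v.min(),rect(P/1000),"hole",Q.min(0),Q.max(0),rect(Q/1000))
E
```

```text
head px [248.4  55.5] n 232 at [583.6 -38.2] depth z 31.6
head px [359.3  56.6] n 224 at [494.6 -28.4] depth z 31.5
head px [255.2  26.9] n 185 at [ 572.3 -141.4] depth z 31.6
head px [354.2  26.3] n 178 at [ 483.5 -131.5] depth z 31.5
centre [533.52319431 -84.8498254 ] dx,dy 89.47246605814045 103.7932165337743 yaw -6.322090581215112 -6.211182973018296
cross w3 [[532.97948561 -84.82086048  18.        ]]
plate z 0.16368173925982515 front edge row 69 (537.6, 31.6, 86.2, 45.2, 84.4) hole [524.33382433  -6.47665067 163.68173926] [545.25362108  13.5543655  163.68173926] (534.8, 3.5, 20.2, 18.9, -5.8)
plate z 0.2051653576408593 front edge row 69 (530.0, -42.4, 86.2, 45.1, 83.6) hole [516.31110286 -80.49812763 205.16535764] [537.47504636 -60.32077505 205.16535764] (526.8, -70.5, 20.3, 18.9, -6.7)
```

Board centre (533.5, -84.8), yaw -6.3°, with screw spacing 89.5 × 103.8 against the nominal 90 × 104. The held bearer's middle is at TCP + (-1.2, -2.4). I'll go above the entry position at the far pair.

```bash
python3 -c "
from h import *
plan(581.6,-67.4,95,83.7)"
```

```text
t 5.88 at [536.    3.6 235.3] yaw 83.4 | move [ 65.3 -53.4 140.3] spin -0.006 F [ 0.6 -0.  -2.8] open 0.174 ff 60.7
```

```bash

python3 -m jog '[{"translation":[20,-18,10],"spin":0,"jaw":1},{"translation":[25,-18,30],"spin":0,"jaw":1},{"translation":[20,-17,50],"spin":-0.006,"jaw":1},{"translation":[0,0,40],"spin":0,"jaw":1},{"translation":[0,0,10],"spin":0,"jaw":1}]' 60
python3 -m jog '[{"translation":[0,0,0],"spin":0,"jaw":1},{"translation":[0,0,0],"spin":0,"jaw":1},{"translation":[0,0,0],"spin":0,"jaw":1},{"translation":[0,0,0],"spin":0,"jaw":1},{"translation":[0,0,0],"spin":0,"jaw":1}]' 60
python3 -c "
from h import *
plan(581.6,-67.4,95,83.7)
shot('wrist','w4')"
```

```text
time_s: 6.5
tool_pos: [0.5783, -0.0663, 0.0913]
orientation: [-0.003, -0.667, 0.745, 0.004]
contact_force: [-0.3, 0.5, -3.2]
opening: 0.171
finger_force: 60.6
time_s: 7.12
tool_pos: [0.5819, -0.0678, 0.097]
orientation: [0.0, -0.667, 0.745, -0.0]
contact_force: [-0.3, 0.6, -3.1]
opening: 0.173
finger_force: 64.1
t 7.12 at [581.9 -67.8  97. ] yaw 83.7 | move [-0.4  0.4  2. ] spin 0.0 F [-0.3  0.6 -3.1] open 0.173 ff 64.1
```

View pics/w4.png

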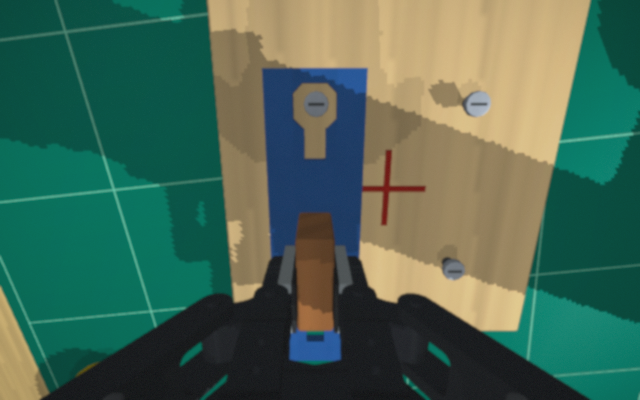

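The screw head shows inside the entry hole at (315,104). A quick numeric check, then lower.

```bash
python3 - <<'E'
from h import *
f=np.load('w4.npz')
head(f,(316,104),r=13);head(f,(478,104))
X=xyz(f["im"],f["d"],f);hsv=cv2.cvtColor(f["im"],cv2.COLOR_RGB2HSV)
m=((hsv[...,0]>103)&(hsv[...,0]<128)&(hsv[...,1]>110));m[:,:250]=0;m[:,380:]=0;m[250:]=0
z=np.nanmedian(X[m][:,2]);h=np.zeros_like(m);h[78:127,285:345]=~m[78:127,285:345]
v,u=np.nonzero(h);print(z,rect(onplane(np.c_[u,v],z,f)))
E
```

```text
head px [315.7 103.6] n 454 at [ 572.5 -141.8] depth z 31.6
head px [476.7 103.5] n 508 at [ 484.1 -132.1] depth z 31.5
0.06673587414504602 (573.2, -141.8, 20.3, 18.9, -6.3)
```

```bash

python3 -m jog '[{"translation":[0,0,10],"spin":0,"jaw":1},{"translation":[0,0,10],"spin":0,"jaw":1},{"translation":[0,0,10],"spin":0,"jaw":1},{"translation":[0,0,8],"spin":0,"jaw":1},{"translation":[0,0,0],"spin":0,"jaw":1}]' 60
python3 -m jog '[{"translation":[0,0,4],"spin":0,"jaw":1},{"translation":[0,0,0],"spin":0,"jaw":1},{"translation":[0,0,0],"spin":0,"jaw":1},{"translation":[0,0,0],"spin":0,"jaw":1},{"translation":[0,0,0],"spin":0,"jaw":1}]' 60
python3 -c "
from h import *
plan(581.6,-67.4,54.5,83.7)"
```

```text
time_s: 7.8
tool_pos: [0.5806, -0.0675, 0.0569]
orientation: [-0.001, -0.667, 0.745, 0.001]
contact_force: [-0.7, -0.2, -3.9]
opening: 0.175
finger_force: 64.3
time_s: 8.43
tool_pos: [0.5818, -0.0678, 0.0546]
orientation: [0.0, -0.667, 0.745, -0.0]
contact_force: [-0.4, 0.5, -2.4]
opening: 0.177
finger_force: 64.5
t 8.43 at [581.8 -67.8  54.6] yaw 83.7 | move [-0.4  0.2  0.1] spin 0.0 F [-0.4  0.5 -2.4] open 0.177 ff 64.5
```

```bash

python3 -m jog '[{"translation":[5,0,0],"spin":0,"jaw":1},{"translation":[5,0,0],"spin":0,"jaw":1},{"translation":[5,0,0],"spin":0,"jaw":1},{"translation":[5,0,0],"spin":0,"jaw":1},{"translation":[0,0,0],"spin":0,"jaw":1}]' 60
python3 -m jog '[{"translation":[0,0,0],"spin":0,"jaw":1},{"translation":[0,0,0],"spin":0,"jaw":1},{"translation":[0,0,0],"spin":0,"jaw":1},{"translation":[0,0,0],"spin":0,"jaw":1},{"translation":[0,0,0],"spin":0,"jaw":1}]' 60
python3 -c "
from h import *
plan(579.4,-87.3,54.5,83.7)
blue(shot('wrist','w5')and np.load('w5.npz'),(578,-90),.024)"
```

```text
time_s: 9.05
tool_pos: [0.5794, -0.0886, 0.0546]
orientation: [-0.0, -0.667, 0.745, -0.0]
contact_force: [1.0, -1.3, 0.1]
opening: 0.175
finger_force: 64.7
time_s: 9.68
tool_pos: [0.5796, -0.0878, 0.0545]
orientation: [0.0, -0.667, 0.745, -0.0]
contact_force: [-1.1, -2.1, 0.6]
opening: 0.174
finger_force: 64.7
t 9.68 at [579.6 -87.8  54.5] yaw 83.7 | move [-0.4  0.3  0. ] spin 0.0 F [-1.1 -2.1  0.6] open 0.174 ff 64.7
plate (574.3, -131.4, 90.8, 45.4, 83.8) rib (577.3, -101.8, 31.8, 20.3, -6.1) z 0.058 | mid from plate [ 575.3 -122.5] +x dir 83.8
```

```bash

python3 -m jog '[{"translation":[0,0,0],"spin":0,"jaw":0},{"translation":[0,0,0],"spin":0,"jaw":0},{"translation":[0,0,0],"spin":0,"jaw":0},{"translation":[0,0,-20],"spin":0,"jaw":0},{"translation":[0,0,-30],"spin":0,"jaw":0}]' 60
python3 -m jog '[{"translation":[0,0,-50],"spin":0,"jaw":0},{"translation":[0,0,-50],"spin":0,"jaw":0},{"translation":[0,0,-10],"spin":0,"jaw":0},{"translation":[0,0,0],"spin":0,"jaw":0},{"translation":[0,0,0],"spin":0,"jaw":0}]' 60
python3 - <<'E'
from h import *
shot('wrist','w6');blue(np.load('w6.npz'),(578,-90),.024)
shot('top','t1',0);blue(np.load('t1.npz'),(452,-398))
plan(451.7,-397,200,5.6)
E
```

```text
time_s: 10.35
tool_pos: [0.5782, -0.0871, 0.1033]
orientation: [-0.001, -0.667, 0.745, 0.002]
contact_force: [0.1, -0.0, 0.4]
opening: 0.499
finger_force: 0.0
time_s: 10.98
tool_pos: [0.5785, -0.0873, 0.212]
orientation: [-0.001, -0.667, 0.745, 0.002]
contact_force: [-0.4, -0.3, -0.4]
opening: 0.504
finger_force: 0.0
plate (577.9, -99.0, 155.9, 44.3, 83.8) rib (579.0, -89.7, 43.6, 15.4, 83.8) z 0.0579 | mid from plate [578.9 -90.1] +x dir 83.8
plate (442.7, -398.3, 156.2, 45.4, 5.6) rib (451.4, -395.6, 42.8, 16.5, 6.0) z 0.0398 | mid from plate [ 451.7 -397.4] +x dir 5.6
t 11.07 at [578.3 -87.3 211.8] yaw 83.7 | move [321.7  92.   11.8] spin 1.364 F [ 0.8 -0.  -1. ] open 0.503 ff 0.0
```

View pics/w6.png

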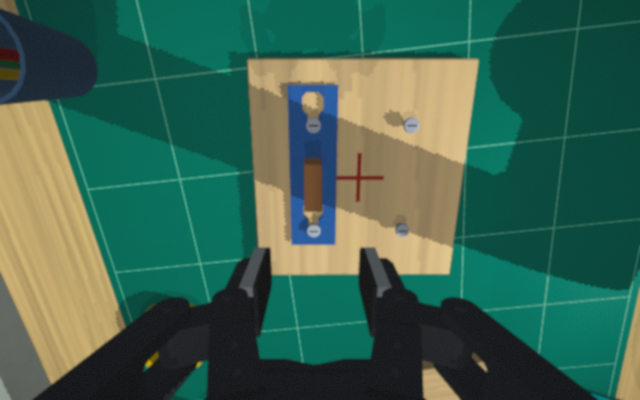

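Bearer A is locked: the heads at (314,125) and (314,231) sit over the slots, and its middle (578.9, -90) is within 1 mm of the place. On to bearer B.

```bash

python3 -m jog '[{"translation":[54,15,0],"spin":0,"jaw":0},{"translation":[54,15,0],"spin":0,"jaw":0},{"translation":[54,15,0],"spin":0,"jaw":0},{"translation":[54,15,0],"spin":0,"jaw":0},{"translation":[53,16,0],"spin":0,"jaw":0}]' 60
python3 -m jog '[{"translation":[53,16,0],"spin":0,"jaw":0},{"translation":[0,0,0],"spin":0.17,"jaw":0},{"translation":[0,0,0],"spin":0.17,"jaw":0},{"translation":[0,0,0],"spin":0.17,"jaw":0},{"translation":[0,0,0],"spin":0.17,"jaw":0}]' 60
python3 -m jog '[{"translation":[0,0,0],"spin":0.17,"jaw":0},{"translation":[0,0,0],"spin":0.17,"jaw":0},{"translation":[0,0,0],"spin":0.17,"jaw":0},{"translation":[0,0,0],"spin":0.17,"jaw":0},{"translation":[0,0,0],"spin":0,"jaw":0}]' 60
python3 - <<'E'
from h import *
plan(451.7,-397,200,5.6)
shot('wrist','w7',0);blue(np.load('w7.npz'),(452,-397))
E
```

```text
time_s: 11.7
tool_pos: [0.4731, -0.3478, 0.2126]
orientation: [-0.0, -0.667, 0.745, 0.001]
contact_force: [1.7, -0.1, -0.0]
opening: 0.498
finger_force: 0.0
time_s: 12.32
tool_pos: [0.4521, -0.3972, 0.2124]
orientation: [-0.001, -0.378, 0.926, 0.001]
contact_force: [0.3, 0.2, -1.0]
opening: 0.502
finger_force: 0.0
time_s: 12.95
tool_pos: [0.4523, -0.3971, 0.2127]
orientation: [-0.001, -0.052, 0.999, 0.001]
contact_force: [-0.1, -0.0, -0.3]
opening: 0.499
finger_force: 0.0
t 12.95 at [ 452.3 -397.1  212.7] yaw 5.9 | move [ 0.6  0.2 12.7] spin 0.005 F [-0.1 -0.  -0.3] open 0.499 ff 0.0
plate (441.8, -398.9, 156.5, 45.2, 5.8) rib (450.5, -397.9, 43.3, 16.0, 5.6) z 0.04 | mid from plate [ 450.8 -398. ] +x dir 5.8
```

```bash

python3 -m jog '[{"translation":[2,-1,55],"spin":0,"jaw":0},{"translation":[0,0,55],"spin":0,"jaw":0},{"translation":[0,0,45],"spin":0,"jaw":0},{"translation":[0,0,20],"spin":0,"jaw":0},{"translation":[0,0,0],"spin":0,"jaw":0}]' 60
python3 -m jog '[{"translation":[0,0,0],"spin":0,"jaw":1},{"translation":[0,0,0],"spin":0,"jaw":1},{"translation":[0,0,0],"spin":0,"jaw":1},{"translation":[0,0,0],"spin":0,"jaw":1},{"translation":[0,0,0],"spin":0,"jaw":1}]' 60
python3 -c "
from h import *
plan(451.7,-397,200,5.6)"
python3 -m jog '[{"translation":[0,0,-20],"spin":0,"jaw":1},{"translation":[0,0,-40],"spin":0,"jaw":1},{"translation":[0,0,-50],"spin":0,"jaw":1},{"translation":[0,0,-30],"spin":0,"jaw":1},{"translation":[0,0,0],"spin":0,"jaw":1}]' 60
python3 -c "
from h import *
plan(490.2,5,200,83.7)"
```

```text
time_s: 13.62
tool_pos: [0.449, -0.3968, 0.036]
orientation: [-0.002, -0.052, 0.999, 0.003]
contact_force: [0.7, 0.3, 0.3]
opening: 0.5
finger_force: 0.0
time_s: 14.25
tool_pos: [0.4519, -0.3999, 0.0415]
orientation: [0.001, -0.051, 0.999, -0.001]
contact_force: [-0.2, -0.8, 6.6]
opening: 0.176
finger_force: 62.0
t 14.25 at [ 451.9 -399.9   41.5] yaw 5.8 | move [-1.000e-01  2.900e+00 -1.585e+02] spin 0.004 F [-0.2 -0.8  6.6] open 0.176 ff 62.0
time_s: 14.88
tool_pos: [0.452, -0.4002, 0.1821]
orientation: [0.002, -0.051, 0.999, -0.002]
contact_force: [0.3, -0.1, -1.9]
opening: 0.173
finger_force: 61.0
t 14.88 at [ 452.  -400.2  182.1] yaw 5.8 | move [-79.  399.2 -17.9] spin -1.36 F [ 0.3 -0.1 -1.9] open 0.173 ff 61.0
```

```bash

python3 -m jog '[{"translation":[-12,50,0],"spin":0,"jaw":1},{"translation":[-12,57,0],"spin":0,"jaw":1},{"translation":[-12,57,0],"spin":0,"jaw":1},{"translation":[-12,57,0],"spin":0,"jaw":1},{"translation":[-13,57,0],"spin":0,"jaw":1}]' 60
python3 -m jog '[{"translation":[-13,57,0],"spin":0,"jaw":1},{"translation":[0,0,10],"spin":-0.17,"jaw":1},{"translation":[0,0,10],"spin":-0.17,"jaw":1},{"translation":[0,0,10],"spin":-0.17,"jaw":1},{"translation":[0,0,0],"spin":-0.17,"jaw":1}]' 60
python3 -m jog '[{"translation":[0,0,0],"spin":-0.17,"jaw":1},{"translation":[0,0,0],"spin":-0.17,"jaw":1},{"translation":[0,0,0],"spin":-0.17,"jaw":1},{"translation":[0,0,0],"spin":-0.17,"jaw":1},{"translation":[0,0,0],"spin":0,"jaw":1}]' 60
cat >> h.py <<'E'
def hole(f):
    X=xyz(f["im"],f["d"],f);hsv=cv2.cvtColor(f["im"],cv2.COLOR_RGB2HSV)
    m=((hsv[...,0]>103)&(hsv[...,0]<128)&(hsv[...,1]>110));m[:,:250]=0;m[:,380:]=0;m[250:]=0
    z=np.nanmedian(X[m][:,2]);v,u=np.nonzero(m);r0=v.min()
    h=np.zeros_like(m);h[r0+9:r0+58,285:345]=~m[r0+9:r0+58,285:345]
    v2,u2=np.nonzero(h);print("plate top z",z,"row",r0,"plate dir",rect(onplane(np.c_[u,v],z,f))[4]);r=rect(onplane(np.c_[u2,v2],z,f));t=np.radians(rect(onplane(np.c_[u,v],z,f))[4])
    print("hole",r,"mid",np.round(np.array(r[:2])+72*np.array([np.cos(t),np.sin(t)]),1))
E
python3 - <<'E'
from h import *
plan(492,-58,100,83.7)
shot('wrist','w8');hole(np.load('w8.npz'))
E
```

```text
time_s: 15.5
tool_pos: [0.4819, -0.1138, 0.176]
orientation: [-0.002, -0.05, 0.999, 0.001]
contact_force: [0.4, 0.1, -1.2]
opening: 0.171
finger_force: 60.9
time_s: 16.12
tool_pos: [0.488, -0.0572, 0.1447]
orientation: [-0.003, -0.384, 0.924, 0.002]
contact_force: [-0.4, 0.5, -1.2]
opening: 0.169
finger_force: 60.9
time_s: 16.75
tool_pos: [0.489, -0.0576, 0.1464]
orientation: [-0.001, -0.667, 0.745, 0.002]
contact_force: [0.3, -0.5, -2.3]
opening: 0.17
finger_force: 60.9
t 16.75 at [489.  -57.6 146.4] yaw 83.6 | move [ 0.  -3.  46.4] spin -0.002 F [ 0.3 -0.5 -2.3] open 0.17 ff 60.9
plate top z 0.11101437064940811 row 75 plate dir 83.5
hole (479.8, -129.0, 20.2, 20.1, 83.6) mid [488.  -57.5]
```

View pics/w8.png

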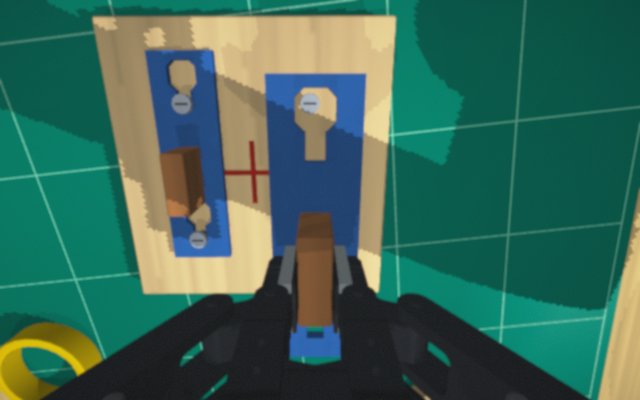

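The head is at (310,104) in the hole, a little off-centre. I'll correct by (2.2, -3.9) in the tool axes and lower part way.

```bash

python3 -m jog '[{"translation":[2.2,-3.9,0],"spin":0,"jaw":1},{"translation":[0,0,20],"spin":0,"jaw":1},{"translation":[0,0,20],"spin":0,"jaw":1},{"translation":[0,0,10],"spin":0,"jaw":1},{"translation":[0,0,0],"spin":0,"jaw":1}]' 60
python3 -m jog '[{"translation":[0,0,0],"spin":0,"jaw":1},{"translation":[0,0,0],"spin":0,"jaw":1},{"translation":[0,0,0],"spin":0,"jaw":1},{"translation":[0,0,0],"spin":0,"jaw":1},{"translation":[0,0,0],"spin":0,"jaw":1}]' 60
python3 - <<'E'
from h import *
plan(492,-58,100,83.7)
shot('wrist','w9',0);f=np.load('w9.npz');hole(f);head(f,(315,106),r=13)
E
```

```text
time_s: 17.42
tool_pos: [0.4936, -0.0606, 0.0983]
orientation: [-0.001, -0.667, 0.745, 0.001]
contact_force: [-0.2, 0.1, -2.3]
opening: 0.171
finger_force: 60.9
time_s: 18.05
tool_pos: [0.4943, -0.0607, 0.0994]
orientation: [0.0, -0.667, 0.745, -0.0]
contact_force: [0.3, 0.0, -2.1]
opening: 0.171
finger_force: 60.9
t 18.05 at [494.3 -60.7  99.4] yaw 83.7 | move [-2.4  2.6 -0.6] spin 0.0 F [ 0.3  0.  -2.1] open 0.171 ff 60.9
plate top z 0.06409089759417641 row 74 plate dir 83.7
hole (485.4, -132.4, 20.1, 19.7, -6.3) mid [493.3 -60.8]
head px [318.3 107.8] n 383 at [ 483.7 -132.3] depth z 31.6
```

```bash

python3 -m jog '[{"translation":[0,1.6,0],"spin":0,"jaw":1},{"translation":[0,0,10],"spin":0,"jaw":1},{"translation":[0,0,10],"spin":0,"jaw":1},{"translation":[0,0,10],"spin":0,"jaw":1},{"translation":[0,0,6],"spin":0,"jaw":1}]' 60
python3 -m jog '[{"translation":[0,0,4],"spin":0,"jaw":1},{"translation":[0,0,0],"spin":0,"jaw":1},{"translation":[0,0,0],"spin":0,"jaw":1},{"translation":[0,0,0],"spin":0,"jaw":1},{"translation":[0,0,0],"spin":0,"jaw":1}]' 60
python3 -c "
from h import *
plan(488.8,-79.9,59.4,83.7)"
```

```text
time_s: 18.73
tool_pos: [0.4919, -0.0603, 0.0619]
orientation: [-0.001, -0.667, 0.745, 0.001]
contact_force: [-0.0, 0.1, -2.4]
opening: 0.172
finger_force: 60.9
time_s: 19.35
tool_pos: [0.493, -0.0606, 0.0595]
orientation: [0.0, -0.667, 0.745, -0.0]
contact_force: [-0.2, -0.1, -3.0]
opening: 0.174
finger_force: 61.0
t 19.35 at [493.  -60.6  59.5] yaw 83.7 | move [19.7  2.   0.1] spin 0.0 F [-0.2 -0.1 -3. ] open 0.174 ff 61.0
```

Down flat. Slide home, release, rise and check.

```bash

python3 -m jog '[{"translation":[5,0,0],"spin":0,"jaw":1},{"translation":[5,0,0],"spin":0,"jaw":1},{"translation":[5,0.4,0],"spin":0,"jaw":1},{"translation":[4.5,0.3,0],"spin":0,"jaw":1},{"translation":[0,0,0],"spin":0,"jaw":1}]' 60
python3 -c "
from h import *
plan(490,-80,59.4,83.7)"
python3 -m jog '[{"translation":[0,0,0],"spin":0,"jaw":1},{"translation":[0,0,0],"spin":0,"jaw":1},{"translation":[0,0,0],"spin":0,"jaw":0},{"translation":[0,0,0],"spin":0,"jaw":0},{"translation":[0,0,0],"spin":0,"jaw":0}]' 60
python3 -m jog '[{"translation":[0,0,-20],"spin":0,"jaw":0},{"translation":[0,0,-40],"spin":0,"jaw":0},{"translation":[0,0,-50],"spin":0,"jaw":0},{"translation":[0,0,-50],"spin":0,"jaw":0},{"translation":[0,0,0],"spin":0,"jaw":0}]' 60
python3 - <<'E'
from h import *
shot('wrist','w10');f=np.load('w10.npz')
blue(f,(578,-90),.024);
X=f["im"].copy()
blue(f,(470,-80),.024)
plan(411,194,200,3.0)
E
```

```text
time_s: 19.98
tool_pos: [0.4898, -0.0807, 0.0595]
orientation: [-0.0, -0.667, 0.745, -0.0]
contact_force: [-0.7, -0.8, -0.4]
opening: 0.172
finger_force: 61.1
t 19.98 at [489.8 -80.7  59.5] yaw 83.7 | move [-0.7 -0.1  0.1] spin -0.001 F [-0.7 -0.8 -0.4] open 0.172 ff 61.1
time_s: 20.6
tool_pos: [0.49, -0.0797, 0.0594]
orientation: [0.0, -0.667, 0.745, -0.0]
contact_force: [0.0, 0.4, 0.4]
opening: 0.5
finger_force: 0.0
time_s: 21.22
tool_pos: [0.4927, -0.0806, 0.225]
orientation: [0.003, -0.667, 0.745, -0.005]
contact_force: [-0.0, -0.1, 0.0]
opening: 0.501
finger_force: 0.0
plate (488.2, -89.7, 155.2, 44.2, 83.8) rib (489.3, -80.4, 43.4, 15.9, 83.5) z 0.058 | mid from plate [489.2 -80.8] +x dir 83.8
plate (488.4, -89.6, 155.3, 44.3, 83.5) rib (489.3, -80.4, 43.4, 15.9, 83.5) z 0.058 | mid from plate [489.4 -80.7] +x dir 83.5
t 21.27 at [491.4 -80.2 222.1] yaw 83.7 | move [-263.8  109.9   22.1] spin 1.409 F [-0.6  0.2 -0.3] open 0.498 ff 0.0
```

View pics/w10.png

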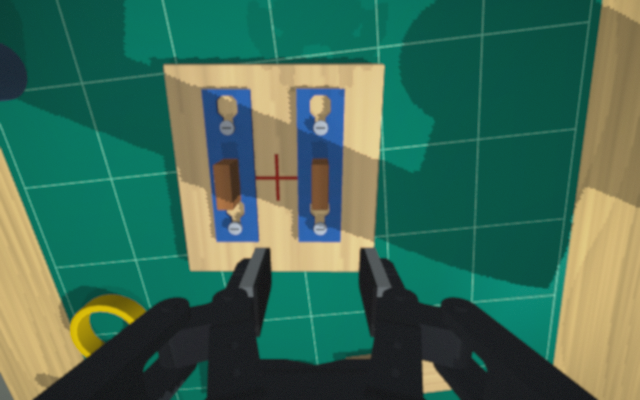

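Both bearers are home: the heads sit in the slots and the middles are within 1 mm. Now the layers, plywood first.

```bash

python3 -m jog '[{"translation":[-53,22,0],"spin":0,"jaw":-0.7},{"translation":[-53,22,0],"spin":0,"jaw":-0.7},{"translation":[-53,22,0],"spin":0,"jaw":-0.7},{"translation":[-53,22,0],"spin":0,"jaw":-0.7},{"translation":[-52,22,0],"spin":0.057,"jaw":-0.7}]' 60
python3 -m jog '[{"translation":[0,0,0],"spin":0.17,"jaw":-0.7},{"translation":[0,0,0],"spin":0.17,"jaw":-0.7},{"translation":[0,0,0],"spin":0.17,"jaw":-0.7},{"translation":[0,0,0],"spin":0.17,"jaw":-0.7},{"translation":[0,0,0],"spin":0.17,"jaw":-0.7}]' 60
python3 -m jog '[{"translation":[0,0,0],"spin":0.17,"jaw":-0.7},{"translation":[0,0,0],"spin":0.17,"jaw":-0.7},{"translation":[0,0,0],"spin":0.17,"jaw":-0.7},{"translation":[0,0,0],"spin":0,"jaw":-0.7},{"translation":[0,0,0],"spin":0,"jaw":-0.7}]' 60
cat >> h.py <<'E'
def layer(f,near,zt=0.015):
    """layer whose top stands at zt: rectangle of its top face"""
    im,d=f["im"],f["d"];X=xyz(im,d,f)
    m=(abs(X[...,2]-zt)<.0035)&(np.linalg.norm(X[...,:2]*1000-near,axis=2)<110)
    m=cv2.morphologyEx(m.astype(np.uint8),cv2.MORPH_OPEN,np.ones((3,3)))
    k,l,st,ct=cv2.connectedComponentsWithStats(m);i=1+np.argmax(st[1:,4])
    v,u=np.nonzero(l==i);r=rect(onplane(np.c_[u,v],zt,f));print("layer",r,"n",st[i,4],"z",np.round(np.nanmedian(X[l==i][:,2]),4));return r
E
python3 - <<'E'
from h import *
shot('wrist','w11',0);f=np.load('w11.npz');r=layer(f,(411,194));plan(r[0],r[1],30,r[4])
E
```

```text
time_s: 21.9
tool_pos: [0.4077, 0.1961, 0.2173]
orientation: [-0.001, -0.645, 0.764, 0.001]
contact_force: [0.8, 0.3, -0.1]
opening: 0.849
finger_force: 0.0
time_s: 22.52
tool_pos: [0.4083, 0.1944, 0.2171]
orientation: [-0.002, -0.271, 0.963, -0.0]
contact_force: [-0.4, -0.1, 0.5]
opening: 0.849
finger_force: 0.0
time_s: 23.15
tool_pos: [0.4088, 0.1945, 0.2182]
orientation: [-0.001, -0.023, 1.0, -0.0]
contact_force: [-0.1, 0.3, -0.3]
opening: 0.852
finger_force: 0.0
layer (409.9, 194.1, 139.6, 59.7, 3.4) n 7647 z 0.0151
t 23.2 at [409.  194.5 218.5] yaw 2.6 | move [ -0.8  -0.5 188.5] spin -0.013 F [ 0.6  0.3 -0.5] open 0.852 ff 0.0
```

```bash

python3 -m jog '[{"translation":[-0.8,-0.5,55],"spin":-0.013,"jaw":-0.7},{"translation":[0,0,60],"spin":0,"jaw":-0.7},{"translation":[0,0,50],"spin":0,"jaw":-0.7},{"translation":[0,0,23],"spin":0,"jaw":-0.7},{"translation":[0,0,0],"spin":0,"jaw":-0.7}]' 60
python3 -m jog '[{"translation":[0,0,0],"spin":0,"jaw":-0.7},{"translation":[0,0,0],"spin":0,"jaw":1},{"translation":[0,0,0],"spin":0,"jaw":1},{"translation":[0,0,0],"spin":0,"jaw":1},{"translation":[0,0,0],"spin":0,"jaw":1}]' 60
python3 -c "
from h import *
plan(533.8,-85,200,-6.3)"
```

```text
time_s: 23.82
tool_pos: [0.4076, 0.1934, 0.0287]
orientation: [-0.003, -0.029, 1.0, -0.001]
contact_force: [-0.9, 0.3, 0.5]
opening: 0.848
finger_force: 0.0
time_s: 24.45
tool_pos: [0.4152, 0.1953, 0.0371]
orientation: [0.006, -0.029, 1.0, 0.001]
contact_force: [0.5, -1.1, 13.1]
opening: 0.003
finger_force: 6.8
t 24.45 at [415.2 195.3  37.1] yaw 3.3 | move [-102.4 -286.6 -162.9] spin 0.167 F [ 0.5 -1.1 13.1] open 0.003 ff 6.8
```

The fingers closed over the top, because the open tips sit farther back than I reckoned. I'll open, rise, re-measure and go lower.

```bash

python3 -m jog '[{"translation":[0,0,-50],"spin":0,"jaw":-0.7},{"translation":[0,0,-50],"spin":0,"jaw":-0.7},{"translation":[0,0,0],"spin":0,"jaw":-0.7},{"translation":[0,0,0],"spin":0,"jaw":-0.7},{"translation":[0,0,0],"spin":0,"jaw":-0.7}]' 60
python3 - <<'E'
from h import *
shot('wrist','w12',0);f=np.load('w12.npz');r=layer(f,(411,194));plan(r[0],r[1],18,r[4])
E
```

```text
time_s: 25.08
tool_pos: [0.4093, 0.1939, 0.13]
orientation: [-0.001, -0.029, 1.0, -0.0]
contact_force: [-0.4, 0.6, 0.4]
opening: 0.845
finger_force: 0.0
layer (409.7, 194.2, 138.6, 59.6, 3.4) n 13421 z 0.0151
t 25.12 at [409.2 193.9 129.8] yaw 3.3 | move [ -0.5   0.3 111.8] spin -0.002 F [-0.5 -0.9 -1.1] open 0.853 ff 0.0
```

```bash

python3 -m jog '[{"translation":[0,0,40],"spin":0,"jaw":-0.7},{"translation":[0,0,40],"spin":0,"jaw":-0.7},{"translation":[0,0,20],"spin":0,"jaw":-0.7},{"translation":[0,0,8],"spin":0,"jaw":-0.7},{"translation":[0,0,0],"spin":0,"jaw":-0.7}]' 60
python3 -m jog '[{"translation":[0,0,3],"spin":0,"jaw":-0.7},{"translation":[0,0,0],"spin":0,"jaw":-0.7},{"translation":[0,0,0],"spin":0,"jaw":-0.6},{"translation":[0,0,0],"spin":0,"jaw":1},{"translation":[0,0,0],"spin":0,"jaw":1}]' 60
python3 -c "
from h import *
plan(533.8,-85,200,-6.3)"
```

```text
time_s: 25.75
tool_pos: [0.4095, 0.194, 0.0225]
orientation: [-0.001, -0.029, 1.0, -0.0]
contact_force: [0.0, -0.8, -0.6]
opening: 0.848
finger_force: 0.0
time_s: 26.38
tool_pos: [0.4112, 0.1945, 0.0214]
orientation: [0.001, -0.029, 1.0, 0.0]
contact_force: [0.6, 0.7, 4.5]
opening: 0.687
finger_force: 66.7
t 26.38 at [411.2 194.5  21.4] yaw 3.3 | move [-106.5 -286.  -178.6] spin 0.167 F [0.6 0.7 4.5] open 0.687 ff 66.7
```

```bash

python3 -m jog '[{"translation":[0,0,-20],"spin":0,"jaw":1},{"translation":[0,0,-40],"spin":0,"jaw":1},{"translation":[0,0,-50],"spin":0,"jaw":1},{"translation":[-18,-46,-20],"spin":0,"jaw":1},{"translation":[-18,-48,0],"spin":0,"jaw":1}]' 60
python3 -m jog '[{"translation":[-18,-48,0],"spin":0,"jaw":1},{"translation":[-18,-48,0],"spin":0,"jaw":1},{"translation":[-18,-48,0],"spin":0,"jaw":1},{"translation":[-18,-48,0],"spin":0,"jaw":1},{"translation":[0,0,0],"spin":0.085,"jaw":1}]' 60
python3 -m jog '[{"translation":[0,0,0],"spin":0.084,"jaw":1},{"translation":[0,0,20],"spin":0,"jaw":1},{"translation":[0,0,20],"spin":0,"jaw":1},{"translation":[0,0,0],"spin":0,"jaw":1},{"translation":[0,0,0],"spin":0,"jaw":1}]' 60
python3 - <<'E'
from h import *
plan(535.2,-85.2,79.4,-6.3);shot('wrist','w13');
E
```

```text
time_s: 27.0
tool_pos: [0.4534, 0.1021, 0.1528]
orientation: [0.003, -0.03, 1.0, 0.0]
contact_force: [0.0, 0.6, -0.7]
opening: 0.687
finger_force: 66.2
time_s: 27.62
tool_pos: [0.535, -0.0886, 0.1491]
orientation: [-0.0, 0.017, 1.0, -0.0]
contact_force: [-0.4, 1.3, -0.6]
opening: 0.682
finger_force: 66.1
time_s: 28.25
tool_pos: [0.5344, -0.0852, 0.1105]
orientation: [-0.0, 0.056, 0.998, 0.0]
contact_force: [-0.1, 0.3, -0.7]
opening: 0.682
finger_force: 66.1
t 28.25 at [534.4 -85.2 110.5] yaw -6.4 | move [-0.8  0.1 31.1] spin -0.002 F [-0.1  0.3 -0.7] open 0.682 ff 66.1
```

View pics/w13.png

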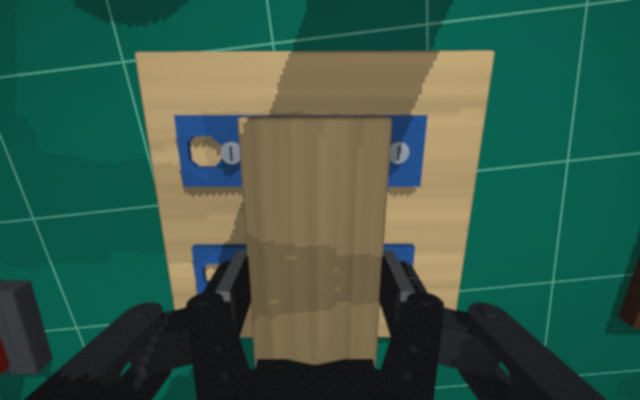

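The layer is held square over both ribs, spanning columns 245 to 390 between the screw heads. Lower and release.

```bash

python3 -m jog '[{"translation":[-0.8,0,10],"spin":0,"jaw":1},{"translation":[0,0,10],"spin":0,"jaw":1},{"translation":[0,0,8],"spin":0,"jaw":1},{"translation":[0,0,3],"spin":0,"jaw":1},{"translation":[0,0,0],"spin":0,"jaw":1}]' 60
python3 -m jog '[{"translation":[0,0,0],"spin":0,"jaw":1},{"translation":[0,0,0],"spin":0,"jaw":1},{"translation":[0,0,0],"spin":0,"jaw":-0.7},{"translation":[0,0,0],"spin":0,"jaw":-0.7},{"translation":[0,0,0],"spin":0,"jaw":-0.7}]' 60
python3 -m jog '[{"translation":[0,0,-20],"spin":0,"jaw":-0.7},{"translation":[0,0,-40],"spin":0,"jaw":-0.7},{"translation":[0,0,-40],"spin":0,"jaw":-0.7},{"translation":[0,0,-20],"spin":0,"jaw":-0.7},{"translation":[0,0,0],"spin":0,"jaw":-0.7}]' 60
python3 - <<'E'
from h import *
shot('wrist','w14',0);layer(np.load('w14.npz'),(533.8,-85),.073);plan(595.7,199.4,200,-7.6)
E
```

```text
time_s: 28.92
tool_pos: [0.535, -0.0852, 0.0794]
orientation: [-0.0, 0.056, 0.998, 0.0]
contact_force: [-0.8, 0.9, 0.7]
opening: 0.684
finger_force: 66.3
time_s: 29.55
tool_pos: [0.5353, -0.0853, 0.0793]
orientation: [0.0, 0.056, 0.998, -0.0]
contact_force: [0.5, -0.5, 0.2]
opening: 0.848
finger_force: 0.0
time_s: 30.18
tool_pos: [0.5366, -0.0857, 0.2017]
orientation: [0.002, 0.056, 0.998, -0.001]
contact_force: [-0.3, -0.9, 0.1]
opening: 0.848
finger_force: 0.0
layer (534.4, -85.3, 139.3, 59.7, -6.3) n 12307 z 0.0731
t 30.23 at [535.7 -85.4 199.8] yaw -6.4 | move [-2.780e+01  2.898e+02 -2.000e-01] spin 0.021 F [ 0.8 -0.2 -0.2] open 0.846 ff 0.0
```

First layer is at (534.4, -85.3), yaw -6.3°. Next the dark one.

```bash

python3 -m jog '[{"translation":[-6,58,0],"spin":0.02,"jaw":-0.7},{"translation":[-5,58,0],"spin":0,"jaw":-0.7},{"translation":[-5,58,0],"spin":0,"jaw":-0.7},{"translation":[-5,58,20],"spin":0,"jaw":-0.7},{"translation":[-5,58,30],"spin":0,"jaw":-0.7}]' 60
python3 -m jog '[{"translation":[0,0,0],"spin":0,"jaw":-0.7},{"translation":[0,0,0],"spin":0,"jaw":-0.7},{"translation":[0,0,0],"spin":0,"jaw":-0.7},{"translation":[0,0,0],"spin":0,"jaw":-0.7},{"translation":[0,0,0],"spin":0,"jaw":-0.7}]' 60
python3 - <<'E'
from h import *
shot('wrist','w15',0);r=layer(np.load('w15.npz'),(595,199));plan(r[0],r[1],20,r[4])
E
```

```text
time_s: 30.85
tool_pos: [0.5974, 0.1984, 0.1491]
orientation: [-0.0, 0.066, 0.998, -0.0]
contact_force: [0.3, -0.3, 0.1]
opening: 0.854
finger_force: 0.0
time_s: 31.48
tool_pos: [0.5978, 0.1956, 0.1516]
orientation: [0.001, 0.067, 0.998, 0.0]
contact_force: [-0.0, 0.4, -0.3]
opening: 0.851
finger_force: 0.0
layer (594.7, 196.5, 139.3, 59.7, -7.5) n 11706 z 0.0151
t 31.52 at [597.7 195.8 151.4] yaw -7.6 | move [  3.1   0.3 131.4] spin -0.002 F [-0.1 -0.4  0.6] open 0.851 ff 0.0
```

```bash

python3 -m jog '[{"translation":[2,0.3,40],"spin":0,"jaw":-0.7},{"translation":[0,0,45],"spin":0,"jaw":-0.7},{"translation":[0,0,30],"spin":0,"jaw":-0.7},{"translation":[0,0,10],"spin":0,"jaw":-0.7},{"translation":[0,0,5],"spin":0,"jaw":-0.7}]' 60
python3 -m jog '[{"translation":[0,0,0],"spin":0,"jaw":-0.7},{"translation":[0,0,0],"spin":0,"jaw":-0.6},{"translation":[0,0,0],"spin":0,"jaw":1},{"translation":[0,0,0],"spin":0,"jaw":1},{"translation":[0,0,0],"spin":0,"jaw":1}]' 60
python3 -c "
from h import *
plan(533.8,-85,150,-6.3)"
```

```text
time_s: 32.15
tool_pos: [0.5958, 0.197, 0.021]
orientation: [0.0, 0.066, 0.998, 0.0]
contact_force: [0.8, -0.4, 0.1]
opening: 0.85
finger_force: 0.0
time_s: 32.78
tool_pos: [0.597, 0.1974, 0.0228]
orientation: [0.002, 0.066, 0.998, 0.001]
contact_force: [0.2, -0.2, 5.8]
opening: 0.686
finger_force: 66.9
t 32.77 at [597.  197.4  22.8] yaw -7.5 | move [  25.5 -288.2 -127.2] spin -0.022 F [ 0.2 -0.2  5.8] open 0.686 ff 66.9
```

```bash

python3 -m jog '[{"translation":[0,0,-20],"spin":0,"jaw":1},{"translation":[0,0,-40],"spin":0,"jaw":1},{"translation":[0,0,-50],"spin":0,"jaw":1},{"translation":[3,-48,-17],"spin":0,"jaw":1},{"translation":[4,-48,0],"spin":0,"jaw":1}]' 60
python3 -m jog '[{"translation":[4,-48,0],"spin":0,"jaw":1},{"translation":[4,-48,0],"spin":0,"jaw":1},{"translation":[4,-48,0],"spin":0,"jaw":1},{"translation":[4,-48,0],"spin":-0.022,"jaw":1},{"translation":[0,0,0],"spin":0,"jaw":1}]' 60
python3 -m jog '[{"translation":[0,0,0],"spin":0,"jaw":1},{"translation":[0,0,20],"spin":0,"jaw":1},{"translation":[0,0,10],"spin":0,"jaw":1},{"translation":[0,0,0],"spin":0,"jaw":1},{"translation":[0,0,0],"spin":0,"jaw":1}]' 60
python3 - <<'E'
from h import *
plan(536.4,-85.4,95.8,-6.3);shot('wrist','w16',0);f=np.load('w16.npz');z=manip.sense()["tool_pos"][2]
layer(f,(534,-85),z-.0078)
E
```

```text
time_s: 33.4
tool_pos: [0.5773, 0.1023, 0.1516]
orientation: [0.003, 0.065, 0.998, 0.0]
contact_force: [0.6, -1.3, -2.3]
opening: 0.682
finger_force: 66.2
time_s: 34.02
tool_pos: [0.5339, -0.0885, 0.1484]
orientation: [-0.0, 0.057, 0.998, -0.0]
contact_force: [0.3, 0.4, -0.1]
opening: 0.685
finger_force: 66.2
time_s: 34.65
tool_pos: [0.5351, -0.085, 0.1182]
orientation: [0.0, 0.054, 0.999, -0.0]
contact_force: [0.2, -1.0, -1.0]
opening: 0.68
finger_force: 66.1
t 34.65 at [535.1 -85.  118.2] yaw -6.2 | move [-1.4 -0.2 22.4] spin 0.001 F [ 0.2 -1.  -1. ] open 0.68 ff 66.1
layer (523.2, -83.8, 119.3, 72.0, -6.2) n 33690 z 0.1104
```

```bash

python3 -m jog '[{"translation":[-1.4,-0.2,8],"spin":0,"jaw":1},{"translation":[0,0,8],"spin":0,"jaw":1},{"translation":[0,0,5],"spin":0,"jaw":1},{"translation":[0,0,1.5],"spin":0,"jaw":1},{"translation":[0,0,0],"spin":0,"jaw":1}]' 60
python3 -m jog '[{"translation":[0,0,0],"spin":0,"jaw":1},{"translation":[0,0,0],"spin":0,"jaw":1},{"translation":[0,0,0],"spin":0,"jaw":-0.7},{"translation":[0,0,0],"spin":0,"jaw":-0.7},{"translation":[0,0,0],"spin":0,"jaw":-0.7}]' 60
python3 -m jog '[{"translation":[0,0,-20],"spin":0,"jaw":-0.7},{"translation":[0,0,-40],"spin":0,"jaw":-0.7},{"translation":[0,0,-40],"spin":0,"jaw":-0.7},{"translation":[0,0,-20],"spin":0,"jaw":-0.7},{"translation":[0,0,0],"spin":0,"jaw":-0.7}]' 60
python3 - <<'E'
from h import *
shot('wrist','w17',0);layer(np.load('w17.npz'),(533.8,-85),.088);plan(408.3,323.1,200,4.4)
E
```

```text
time_s: 35.33
tool_pos: [0.5356, -0.0858, 0.0958]
orientation: [-0.0, 0.055, 0.998, 0.0]
contact_force: [-3.2, 0.9, 4.8]
opening: 0.689
finger_force: 66.7
time_s: 35.95
tool_pos: [0.5362, -0.0859, 0.0949]
orientation: [-0.0, 0.055, 0.998, 0.0]
contact_force: [0.3, -0.1, 0.9]
opening: 0.849
finger_force: 0.0
time_s: 36.58
tool_pos: [0.5375, -0.0862, 0.2174]
orientation: [0.002, 0.055, 0.998, -0.001]
contact_force: [-0.4, -0.1, -0.8]
opening: 0.85
finger_force: 0.0
layer (533.9, -85.7, 139.1, 59.6, -6.3) n 12312 z 0.0881
t 36.62 at [536.6 -85.9 215.5] yaw -6.3 | move [172.4 392.5  15.5] spin -0.187 F [-0.7  0.3 -0.3] open 0.856 ff 0.0
```

Second layer is at (533.9, -85.7). Next the mid-brown one.

```bash

python3 -m jog '[{"translation":[25,56,0],"spin":0,"jaw":-0.7},{"translation":[25,56,0],"spin":0,"jaw":-0.7},{"translation":[25,56,0],"spin":0,"jaw":-0.7},{"translation":[25,56,0],"spin":0,"jaw":-0.7},{"translation":[25,56,0],"spin":0,"jaw":-0.7}]' 60
python3 -m jog '[{"translation":[24,56,20],"spin":0,"jaw":-0.7},{"translation":[24,56,20],"spin":-0.09,"jaw":-0.7},{"translation":[0,0,25],"spin":-0.09,"jaw":-0.7},{"translation":[0,0,0],"spin":0,"jaw":-0.7},{"translation":[0,0,0],"spin":0,"jaw":-0.7}]' 60
python3 - <<'E'
from h import *
shot('wrist','w18',0);r=layer(np.load('w18.npz'),(408,323));plan(r[0],r[1],21,r[4])
E
```

```text
time_s: 37.25
tool_pos: [0.4409, 0.2076, 0.2129]
orientation: [-0.001, 0.055, 0.998, -0.001]
contact_force: [1.1, 0.0, -0.1]
opening: 0.853
finger_force: 0.0
time_s: 37.88
tool_pos: [0.408, 0.3192, 0.1508]
orientation: [-0.0, -0.034, 0.999, -0.0]
contact_force: [0.6, 0.3, -0.3]
opening: 0.845
finger_force: 0.0
layer (407.0, 321.2, 139.3, 59.7, 4.7) n 11629 z 0.0151
t 37.92 at [408.6 319.3 151.6] yaw 3.9 | move [  1.4   2.  130.6] spin -0.014 F [ 0.1 -0.3 -0.5] open 0.845 ff 0.0
```

```bash

python3 -m jog '[{"translation":[0.5,2,40],"spin":-0.014,"jaw":-0.7},{"translation":[0,0,45],"spin":0,"jaw":-0.7},{"translation":[0,0,30],"spin":0,"jaw":-0.7},{"translation":[0,0,10],"spin":0,"jaw":-0.7},{"translation":[0,0,5],"spin":0,"jaw":-0.7}]' 60
python3 -m jog '[{"translation":[0,0,0],"spin":0,"jaw":-0.7},{"translation":[0,0,0],"spin":0,"jaw":-0.6},{"translation":[0,0,0],"spin":0,"jaw":1},{"translation":[0,0,0],"spin":0,"jaw":1},{"translation":[0,0,0],"spin":0,"jaw":1}]' 60
python3 -c "
from h import *
plan(534,-85.3,150,-6.3)"
```

```text
time_s: 38.55
tool_pos: [0.4085, 0.3218, 0.0222]
orientation: [0.001, -0.041, 0.999, 0.0]
contact_force: [0.5, 0.7, 0.1]
opening: 0.852
finger_force: 0.0
time_s: 39.17
tool_pos: [0.4087, 0.3227, 0.0231]
orientation: [0.002, -0.042, 0.999, 0.001]
contact_force: [0.3, 0.5, 5.7]
opening: 0.682
finger_force: 66.2
t 39.17 at [408.7 322.7  23.1] yaw 4.8 | move [ -90.4 -417.1 -126.9] spin 0.194 F [0.3 0.5 5.7] open 0.682 ff 66.2
```

```bash

python3 -m jog '[{"translation":[0,0,-20],"spin":0,"jaw":1},{"translation":[0,0,-40],"spin":0,"jaw":1},{"translation":[0,0,-50],"spin":0,"jaw":1},{"translation":[-11,-50,-22],"spin":0,"jaw":1},{"translation":[-11,-52,0],"spin":0,"jaw":1}]' 60
python3 -m jog '[{"translation":[-11,-52,0],"spin":0,"jaw":1},{"translation":[-11,-52,0],"spin":0,"jaw":1},{"translation":[-12,-53,0],"spin":0,"jaw":1},{"translation":[-12,-53,0],"spin":0,"jaw":1},{"translation":[-12,-53,0],"spin":0,"jaw":1}]' 60
python3 -m jog '[{"translation":[-12,-52,0],"spin":0.097,"jaw":1},{"translation":[0,0,0],"spin":0.097,"jaw":1},{"translation":[0,0,10],"spin":0,"jaw":1},{"translation":[0,0,5],"spin":0,"jaw":1},{"translation":[0,0,0],"spin":0,"jaw":1}]' 60
python3 -m jog '[{"translation":[0,0,0],"spin":0,"jaw":1},{"translation":[0,0,0],"spin":0,"jaw":1},{"translation":[0,0,0],"spin":0,"jaw":1},{"translation":[0,0,0],"spin":0,"jaw":1},{"translation":[0,0,0],"spin":0,"jaw":1}]' 60
python3 - <<'E'
from h import *
plan(535.8,-85.5,111.1,-6.3);shot('wrist','w19',0);f=np.load('w19.npz');z=manip.sense()["tool_pos"][2]
layer(f,(534,-85),z-.0081)
E
```

```text
time_s: 39.8
tool_pos: [0.4397, 0.2221, 0.1561]
orientation: [0.003, -0.043, 0.999, 0.001]
contact_force: [0.9, -0.2, -0.8]
opening: 0.681
finger_force: 65.5
time_s: 40.42
tool_pos: [0.5178, -0.0368, 0.1528]
orientation: [-0.0, -0.042, 0.999, 0.0]
contact_force: [0.8, -0.3, -0.6]
opening: 0.679
finger_force: 65.5
time_s: 41.05
tool_pos: [0.5332, -0.085, 0.1369]
orientation: [-0.001, 0.054, 0.999, 0.0]
contact_force: [-0.3, -0.1, -0.4]
opening: 0.681
finger_force: 65.5
time_s: 41.68
tool_pos: [0.5342, -0.086, 0.1383]
orientation: [0.0, 0.055, 0.998, -0.0]
contact_force: [0.2, 0.4, -0.9]
opening: 0.682
finger_force: 65.5
t 41.67 at [534.2 -86.  138.3] yaw -6.3 | move [-1.6  0.7 27.2] spin 0.0 F [ 0.2  0.4 -0.9] open 0.682 ff 65.5
layer (522.7, -84.9, 119.5, 71.4, -6.3) n 33437 z 0.1302
```

```bash

python3 -m jog '[{"translation":[-1.6,0.7,9],"spin":0,"jaw":1},{"translation":[0,0,8],"spin":0,"jaw":1},{"translation":[0,0,7],"spin":0,"jaw":1},{"translation":[0,0,2.5],"spin":0,"jaw":1},{"translation":[0,0,0],"spin":0,"jaw":1}]' 60
python3 -m jog '[{"translation":[0,0,0],"spin":0,"jaw":1},{"translation":[0,0,0],"spin":0,"jaw":1},{"translation":[0,0,0],"spin":0,"jaw":-0.7},{"translation":[0,0,0],"spin":0,"jaw":-0.7},{"translation":[0,0,0],"spin":0,"jaw":-0.7}]' 60
python3 -m jog '[{"translation":[0,0,-20],"spin":0,"jaw":-0.7},{"translation":[0,0,-40],"spin":0,"jaw":-0.7},{"translation":[0,0,-40],"spin":0,"jaw":-0.7},{"translation":[0,0,-10],"spin":0,"jaw":-0.7},{"translation":[0,0,0],"spin":0,"jaw":-0.7}]' 60
python3 - <<'E'
from h import *
shot('wrist','w20',0);layer(np.load('w20.npz'),(533.8,-85),.103);plan(592.5,320.3,200,-6.5)
E
```

```text
time_s: 42.35
tool_pos: [0.5358, -0.0855, 0.1116]
orientation: [0.0, 0.055, 0.998, 0.0]
contact_force: [0.8, 0.2, -0.4]
opening: 0.678
finger_force: 65.5
time_s: 42.98
tool_pos: [0.5359, -0.0855, 0.1119]
orientation: [0.0, 0.055, 0.998, -0.0]
contact_force: [0.6, 0.2, -0.8]
opening: 0.852
finger_force: 0.0
time_s: 43.6
tool_pos: [0.5363, -0.0856, 0.2222]
orientation: [0.001, 0.055, 0.998, -0.0]
contact_force: [0.4, -0.2, -0.1]
opening: 0.85
finger_force: 0.0
layer (534.7, -85.5, 139.1, 59.6, -6.4) n 13146 z 0.1031
t 43.65 at [535.5 -85.4 220.7] yaw -6.3 | move [-12.2 409.5  20.7] spin 0.004 F [-0.6 -0.6 -0.7] open 0.85 ff 0.0
```

Third layer is at (534.7, -85.5). Last, the pale one.

```bash

python3 -m jog '[{"translation":[-1.5,51,0],"spin":0,"jaw":-0.7},{"translation":[-1.5,51,0],"spin":0,"jaw":-0.7},{"translation":[-1.5,51,0],"spin":0,"jaw":-0.7},{"translation":[-1.5,51,0],"spin":0,"jaw":-0.7},{"translation":[-1.5,51,0],"spin":0,"jaw":-0.7}]' 60
python3 -m jog '[{"translation":[-1.5,51,20],"spin":0,"jaw":-0.7},{"translation":[-1.5,51,20],"spin":0,"jaw":-0.7},{"translation":[-1.5,51,30],"spin":0,"jaw":-0.7},{"translation":[0,0,0],"spin":0,"jaw":-0.7},{"translation":[0,0,0],"spin":0,"jaw":-0.7}]' 60
python3 - <<'E'
from h import *
shot('wrist','w21',0);r=layer(np.load('w21.npz'),(592,320));plan(r[0],r[1],21,r[4])
E
```

```text
time_s: 44.28
tool_pos: [0.5701, 0.1686, 0.2189]
orientation: [-0.002, 0.055, 0.998, -0.001]
contact_force: [1.4, -0.6, -0.5]
opening: 0.853
finger_force: 0.0
time_s: 44.9
tool_pos: [0.5913, 0.3181, 0.1493]
orientation: [-0.002, 0.055, 0.999, -0.001]
contact_force: [0.2, -0.8, -0.7]
opening: 0.851
finger_force: 0.0
layer (591.3, 319.5, 139.4, 59.7, -6.7) n 11744 z 0.0151
t 44.95 at [592.1 317.8 151. ] yaw -6.3 | move [  1.    1.6 130. ] spin 0.006 F [ 0.9 -0.1  0.1] open 0.848 ff 0.0
```

```bash

python3 -m jog '[{"translation":[0.3,1.6,40],"spin":0.006,"jaw":-0.7},{"translation":[0,0,45],"spin":0,"jaw":-0.7},{"translation":[0,0,30],"spin":0,"jaw":-0.7},{"translation":[0,0,10],"spin":0,"jaw":-0.7},{"translation":[0,0,5],"spin":0,"jaw":-0.7}]' 60
python3 -m jog '[{"translation":[0,0,0],"spin":0,"jaw":-0.7},{"translation":[0,0,0],"spin":0,"jaw":-0.6},{"translation":[0,0,0],"spin":0,"jaw":1},{"translation":[0,0,0],"spin":0,"jaw":1},{"translation":[0,0,0],"spin":0,"jaw":1}]' 60
python3 -c "
from h import *
plan(534.2,-85.3,165,-6.3)"
```

```text
time_s: 45.58
tool_pos: [0.5932, 0.3197, 0.0229]
orientation: [0.001, 0.059, 0.998, 0.0]
contact_force: [0.4, 0.8, 0.0]
opening: 0.85
finger_force: 0.0
time_s: 46.2
tool_pos: [0.5937, 0.321, 0.024]
orientation: [0.002, 0.058, 0.998, 0.001]
contact_force: [0.7, 0.6, 6.4]
opening: 0.684
finger_force: 66.3
t 46.2 at [593.7 321.   24. ] yaw -6.6 | move [  12.3 -410.5 -141. ] spin -0.006 F [0.7 0.6 6.4] open 0.684 ff 66.3
```

```bash

python3 -m jog '[{"translation":[0,0,-20],"spin":0,"jaw":1},{"translation":[0,0,-50],"spin":0,"jaw":1},{"translation":[0,0,-55],"spin":0,"jaw":1},{"translation":[1,-50,-20],"spin":0,"jaw":1},{"translation":[1,-51,0],"spin":0,"jaw":1}]' 60
python3 -m jog '[{"translation":[1,-51,0],"spin":0,"jaw":1},{"translation":[1,-51,0],"spin":0,"jaw":1},{"translation":[1,-52,0],"spin":0,"jaw":1},{"translation":[2,-52,0],"spin":0,"jaw":1},{"translation":[2,-52,0],"spin":0,"jaw":1}]' 60
python3 -m jog '[{"translation":[1,-51,0],"spin":-0.006,"jaw":1},{"translation":[0,0,0],"spin":0,"jaw":1},{"translation":[0,0,10],"spin":0,"jaw":1},{"translation":[0,0,5],"spin":0,"jaw":1},{"translation":[0,0,0],"spin":0,"jaw":1}]' 60
python3 -m jog '[{"translation":[0,0,0],"spin":0,"jaw":1},{"translation":[0,0,0],"spin":0,"jaw":1},{"translation":[0,0,0],"spin":0,"jaw":1},{"translation":[0,0,0],"spin":0,"jaw":1},{"translation":[0,0,0],"spin":0,"jaw":1}]' 60
python3 - <<'E'
from h import *
plan(536.4,-85.5,127,-6.3);shot('wrist','w22',0);f=np.load('w22.npz');z=manip.sense()["tool_pos"][2]
layer(f,(534,-85),z-.009)
E
```

```text
time_s: 46.82
tool_pos: [0.5802, 0.2203, 0.1711]
orientation: [0.003, 0.057, 0.998, 0.001]
contact_force: [0.4, -0.6, -0.8]
opening: 0.683
finger_force: 65.6
time_s: 47.45
tool_pos: [0.5413, -0.0367, 0.1674]
orientation: [0.0, 0.058, 0.998, -0.0]
contact_force: [0.8, -0.2, -1.5]
opening: 0.681
finger_force: 65.6
time_s: 48.08
tool_pos: [0.5344, -0.0843, 0.1505]
orientation: [-0.001, 0.054, 0.999, 0.0]
contact_force: [-0.1, -0.2, -0.8]
opening: 0.683
finger_force: 65.6
time_s: 48.7
tool_pos: [0.535, -0.0858, 0.1518]
orientation: [0.0, 0.055, 0.998, -0.0]
contact_force: [-0.2, 0.5, -0.5]
opening: 0.68
finger_force: 65.6
t 48.7 at [535.  -85.8 151.8] yaw -6.3 | move [-1.3  0.4 24.8] spin 0.0 F [-0.2  0.5 -0.5] open 0.68 ff 65.6
layer (523.7, -84.6, 121.0, 70.9, -6.3) n 33397 z 0.1429
```

```bash

python3 -m jog '[{"translation":[-1.2,0.4,8],"spin":0,"jaw":1},{"translation":[0,0,8],"spin":0,"jaw":1},{"translation":[0,0,6],"spin":0,"jaw":1},{"translation":[0,0,2.5],"spin":0,"jaw":1},{"translation":[0,0,0],"spin":0,"jaw":1}]' 60
python3 -m jog '[{"translation":[0,0,0],"spin":0,"jaw":1},{"translation":[0,0,0],"spin":0,"jaw":1},{"translation":[0,0,0],"spin":0,"jaw":-0.7},{"translation":[0,0,0],"spin":0,"jaw":-0.7},{"translation":[0,0,0],"spin":0,"jaw":-0.7}]' 60
python3 -m jog '[{"translation":[0,0,-20],"spin":0,"jaw":-0.7},{"translation":[0,0,-40],"spin":0,"jaw":-0.7},{"translation":[0,0,-40],"spin":0,"jaw":-0.7},{"translation":[0,0,-10],"spin":0,"jaw":-0.7},{"translation":[0,0,0],"spin":0,"jaw":-0.7}]' 60
python3 - <<'E'
from h import *
shot('wrist','w23',0);layer(np.load('w23.npz'),(533.8,-85),.118);plan(607,-355,230,-7.7)
E
```

```text
time_s: 49.38
tool_pos: [0.5363, -0.0855, 0.1272]
orientation: [0.0, 0.055, 0.998, -0.0]
contact_force: [-0.7, 0.9, -0.7]
opening: 0.682
finger_force: 65.6
time_s: 50.0
tool_pos: [0.5364, -0.0855, 0.1274]
orientation: [0.0, 0.055, 0.998, -0.0]
contact_force: [-0.8, -0.0, 0.3]
opening: 0.85
finger_force: 0.0
time_s: 50.62
tool_pos: [0.5367, -0.0856, 0.2376]
orientation: [0.001, 0.055, 0.998, -0.0]
contact_force: [0.3, -0.1, -1.0]
opening: 0.853
finger_force: 0.0
layer (534.5, -85.4, 139.1, 59.6, -6.3) n 13127 z 0.1181
t 50.67 at [536.  -85.4 236.2] yaw -6.3 | move [-100.1 -260.2    6.2] spin 0.025 F [ 0.7  0.2 -0.6] open 0.845 ff 0.0
```

All four layers are piled, the top one at (534.5, -85.4). Now the weight.

```bash

python3 -m jog '[{"translation":[-20,-52,0],"spin":0,"jaw":0},{"translation":[-20,-52,0],"spin":0,"jaw":0},{"translation":[-20,-52,0],"spin":0,"jaw":0},{"translation":[-20,-52,0],"spin":0,"jaw":0},{"translation":[-20,-52,0],"spin":0.025,"jaw":0}]' 60
python3 -m jog '[{"translation":[0,0,0],"spin":0,"jaw":0},{"translation":[0,0,0],"spin":0,"jaw":0},{"translation":[0,0,0],"spin":0,"jaw":0},{"translation":[0,0,0],"spin":0,"jaw":0},{"translation":[0,0,0],"spin":0,"jaw":0}]' 60
python3 - <<'E'
from h import *
shot('wrist','w24');f=np.load('w24.npz');X=xyz(f["im"],f["d"],f)
q=np.linalg.norm(X[...,:2]*1000-[607,-355],axis=2)<60
for lo,hi,zz in((.046,.054,.05),(.015,.021,.018)):
    v,u=np.nonzero(q&(X[...,2]>lo)&(X[...,2]<hi));r=rect(onplane(np.c_[u,v],zz,f));print(r,len(u))
    if zz==.05:plan(r[0],r[1],50,r[4])
t=np.load('top0.npz');T=xyz(t["im"],t["d"],t);m=(T[...,2]>.045)&(np.linalg.norm(T[...,:2]*1000-[690,-380],axis=2)<90)&(T[...,0]>.65);print("candle",np.round(np.nanmedian(T[m],0),3),np.nanmax(T[m][:,2]))
E
```

```text
time_s: 51.3
tool_pos: [0.6067, -0.356, 0.2342]
orientation: [-0.002, 0.068, 0.998, 0.001]
contact_force: [1.0, -0.1, 0.6]
opening: 0.498
finger_force: 0.0
time_s: 51.92
tool_pos: [0.6073, -0.3539, 0.2383]
orientation: [0.001, 0.067, 0.998, -0.0]
contact_force: [-0.2, -0.1, -0.1]
opening: 0.504
finger_force: 0.0
(605.6, -354.3, 59.8, 17.4, -7.2) 1065
t 51.98 at [ 607.3 -354.1  238.2] yaw -7.7 | move [  1.7  -0.4 188.2] spin -0.008 F [-0.5 -0.1  0.1] open 0.5 ff 0.0
(606.0, -354.1, 78.8, 55.7, -7.1) 2590
candle [ 0.722 -0.362  0.099] 0.15050132997182225
```

View pics/w24.png

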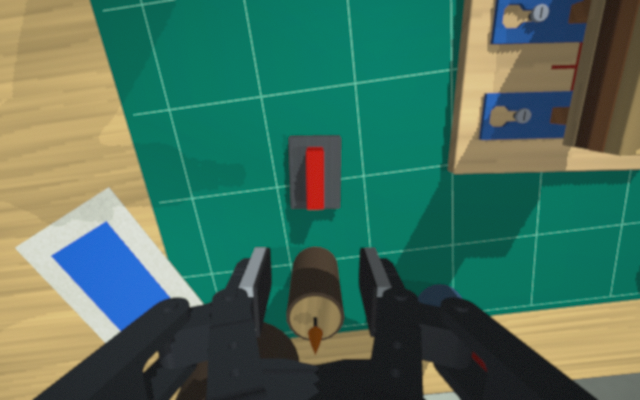

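The weight with its red bar is at (315,178), and the tall candle stands 115 mm beyond it, clear of the gripper.

```bash

python3 -m jog '[{"translation":[1,-0.4,50],"spin":-0.008,"jaw":0},{"translation":[0,0,60],"spin":0,"jaw":0},{"translation":[0,0,50],"spin":0,"jaw":0},{"translation":[0,0,24],"spin":0,"jaw":0},{"translation":[0,0,8],"spin":0,"jaw":0}]' 80
python3 -m jog '[{"translation":[0,0,0],"spin":0,"jaw":0},{"translation":[0,0,0],"spin":0,"jaw":1},{"translation":[0,0,0],"spin":0,"jaw":1},{"translation":[0,0,0],"spin":0,"jaw":1},{"translation":[0,0,0],"spin":0,"jaw":1}]' 80
python3 -c "
from h import *
plan(534,-85.3,240,-6.3)"
```

```text
time_s: 52.6
tool_pos: [0.6046, -0.3538, 0.0425]
orientation: [-0.002, 0.063, 0.998, 0.001]
contact_force: [0.1, 0.2, -1.1]
opening: 0.5
finger_force: 0.0
time_s: 53.22
tool_pos: [0.6077, -0.3555, 0.0483]
orientation: [0.002, 0.063, 0.998, -0.001]
contact_force: [-0.1, 2.6, 6.7]
opening: 0.191
finger_force: 80.7
t 53.23 at [ 607.7 -355.5   48.3] yaw -7.2 | move [ 107.2  258.8 -191.7] spin -0.017 F [-0.1  2.6  6.7] open 0.191 ff 80.7
```

```bash

python3 -m jog '[{"translation":[0,0,-20],"spin":0,"jaw":1},{"translation":[0,0,-45],"spin":0,"jaw":1},{"translation":[0,0,-55],"spin":0,"jaw":1},{"translation":[0,0,-50],"spin":0,"jaw":1},{"translation":[0,0,-12],"spin":0,"jaw":1}]' 80
python3 -m jog '[{"translation":[17,43,0],"spin":0,"jaw":1},{"translation":[17,43,0],"spin":0,"jaw":1},{"translation":[18,43,0],"spin":0,"jaw":1},{"translation":[18,43,0],"spin":0,"jaw":1},{"translation":[18,43,0],"spin":0,"jaw":1}]' 80
python3 -m jog '[{"translation":[17,44,0],"spin":-0.017,"jaw":1},{"translation":[0,0,10],"spin":0,"jaw":1},{"translation":[0,0,10],"spin":0,"jaw":1},{"translation":[0,0,10],"spin":0,"jaw":1},{"translation":[0,0,0],"spin":0,"jaw":1}]' 80
python3 - <<'E'
from h import *
plan(536.2,-85.5,166.3,-6.3);shot('wrist','w25')
E
```

```text
time_s: 53.85
tool_pos: [0.6073, -0.3564, 0.2325]
orientation: [0.003, 0.063, 0.998, -0.002]
contact_force: [0.2, 0.1, -5.1]
opening: 0.194
finger_force: 79.3
time_s: 54.48
tool_pos: [0.5441, -0.129, 0.2239]
orientation: [-0.003, 0.064, 0.998, 0.001]
contact_force: [1.5, -0.3, -4.6]
opening: 0.196
finger_force: 79.4
time_s: 55.1
tool_pos: [0.5337, -0.0856, 0.1949]
orientation: [-0.002, 0.056, 0.998, 0.0]
contact_force: [0.1, -0.5, -4.1]
opening: 0.195
finger_force: 79.7
t 55.1 at [533.7 -85.6 194.9] yaw -6.4 | move [-2.5  0.4 28.6] spin -0.001 F [ 0.1 -0.5 -4.1] open 0.195 ff 79.7
```

View pics/w25.png

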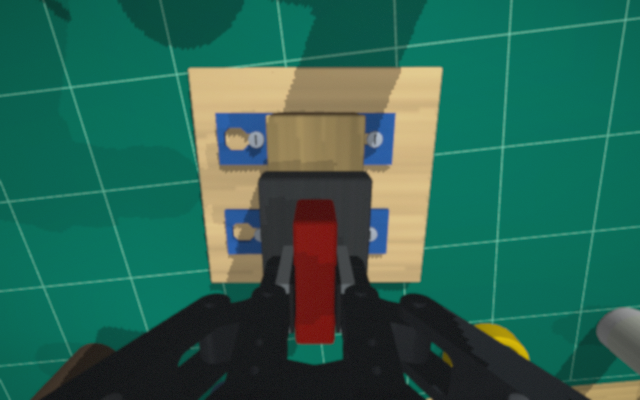

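The weight is held upright over the pile (slab at columns 260-370, row 172). Lower and release.

```bash

python3 -m jog '[{"translation":[-2,0.4,8],"spin":0,"jaw":1},{"translation":[0,0,8],"spin":0,"jaw":1},{"translation":[0,0,6],"spin":0,"jaw":1},{"translation":[0,0,4],"spin":0,"jaw":1},{"translation":[0,0,1.5],"spin":0,"jaw":1}]' 80
python3 -m jog '[{"translation":[0,0,0],"spin":0,"jaw":1},{"translation":[0,0,0.8],"spin":0,"jaw":1},{"translation":[0,0,0],"spin":0,"jaw":1},{"translation":[0,0,0],"spin":0,"jaw":1},{"translation":[0,0,0],"spin":0,"jaw":1}]' 80
python3 -c "
from h import *
plan(536.2,-85.5,166.3,-6.3)"
```

```text
time_s: 55.78
tool_pos: [0.5365, -0.0846, 0.1693]
orientation: [-0.0, 0.055, 0.998, 0.0]
contact_force: [-0.2, 0.1, -5.8]
opening: 0.191
finger_force: 79.8
time_s: 56.4
tool_pos: [0.5368, -0.0847, 0.169]
orientation: [0.0, 0.055, 0.998, -0.0]
contact_force: [0.1, 0.3, -6.0]
opening: 0.193
finger_force: 79.8
t 56.4 at [536.8 -84.7 169. ] yaw -6.3 | move [ 0.5 -0.8  2.7] spin 0.0 F [ 0.1  0.3 -6. ] open 0.193 ff 79.8
```

```bash

python3 -m jog '[{"translation":[0.5,-0.8,1],"spin":0,"jaw":1},{"translation":[0,0,1],"spin":0,"jaw":1},{"translation":[0,0,0.6],"spin":0,"jaw":1},{"translation":[0,0,0],"spin":0,"jaw":1},{"translation":[0,0,0],"spin":0,"jaw":1}]' 80
python3 -m jog '[{"translation":[0,0,0],"spin":0,"jaw":1},{"translation":[0,0,0],"spin":0,"jaw":1},{"translation":[0,0,0],"spin":0,"jaw":0},{"translation":[0,0,0],"spin":0,"jaw":0},{"translation":[0,0,0],"spin":0,"jaw":0}]' 80
python3 -m jog '[{"translation":[0,0,-15],"spin":0,"jaw":0},{"translation":[0,0,-30],"spin":0,"jaw":0},{"translation":[0,0,-40],"spin":0,"jaw":0},{"translation":[0,0,-20],"spin":0,"jaw":0},{"translation":[0,0,0],"spin":0,"jaw":0}]' 80
python3 - <<'E'
from h import *
plan(536,-85,166,-6.3)
shot('wrist','w26');f=np.load('w26.npz');X=xyz(f["im"],f["d"],f)
q=np.linalg.norm(X[...,:2]*1000-[534,-85],axis=2)<60
for z in(.168,.136):
    m=q&(abs(X[...,2]-z)<.004);v,u=np.nonzero(m);print(rect(onplane(np.c_[u,v],z,f)),len(u),np.nanmedian(X[m][:,2]))
shot('top','t2',0);shot('scene','s2')
E
```

```text
time_s: 57.02
tool_pos: [0.5362, -0.0855, 0.1664]
orientation: [0.0, 0.055, 0.998, -0.0]
contact_force: [-0.1, 0.4, -5.2]
opening: 0.193
finger_force: 79.9
time_s: 57.65
tool_pos: [0.5368, -0.0856, 0.1674]
orientation: [0.001, 0.055, 0.998, -0.0]
contact_force: [0.3, -0.4, -0.7]
opening: 0.5
finger_force: 0.0
time_s: 58.28
tool_pos: [0.5375, -0.0859, 0.2749]
orientation: [0.003, 0.055, 0.998, -0.001]
contact_force: [0.1, 0.4, -0.6]
opening: 0.501
finger_force: 0.0
t 58.27 at [537.5 -85.9 274.9] yaw -6.3 | move [  1.6   0.7 108.9] spin 0.0 F [ 0.1  0.4 -0.6] open 0.501 ff 0.0
(533.8, -85.3, 60.1, 17.8, -6.9) 1844 0.16797010596118017
(534.1, -85.4, 79.1, 55.6, -6.4) 4230 0.13603710806724417
```

View pics/s2.png

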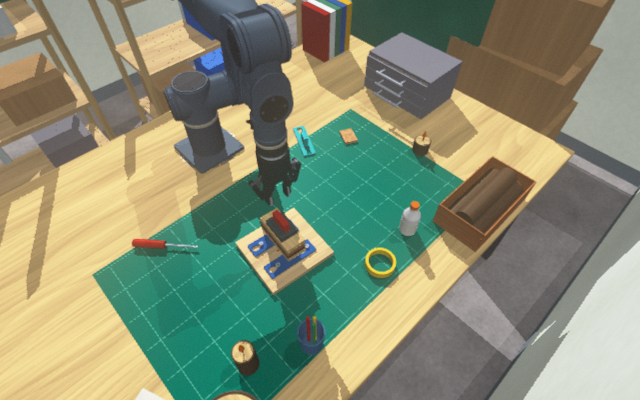

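The pile stands on the locked bearers at (285,245) with the weight upright on top, and the bystanders are in place. Last, a numeric check of the bearers, then hand in.

```bash
python3 - <<'E'
from h import *
a=np.radians(-6.3);R=np.array([[np.cos(a),np.sin(a)],[-np.sin(a),np.cos(a)]])
ok=True
for n in("w26","t2"):
    f=np.load(n+".npz");hsv=cv2.cvtColor(f["im"],cv2.COLOR_RGB2HSV)
    v,u=np.nonzero((hsv[...,0]>103)&(hsv[...,0]<128)&(hsv[...,1]>110))
    P=(onplane(np.c_[u,v],.024,f)[:,:2]*1000-[533.9,-85.1])@R.T
    for x in(-45,45):
        q=P[(abs(P[:,0]-x)<35)&(abs(P[:,1])<115)];print(n,x,np.round(q.min(0),1),np.round(q.max(0),1))
E
```

```text
w26 -45 [-66.  -87.2] [-23.1  68.8]
w26 45 [ 23.  -86.7] [66.2 69.1]
t2 -45 [-64.9  27.8] [-24.4  66.2]
t2 45 [24.4 29. ] [65.5 66.9]
```

Both plates span -87 to +69 along board y, so both are home.

```bash
python3 -c "
from plant import manip
print(manip.finish_job())"
```

```text
the job is handed in; nothing more can be done
None
```

The glue-up is ready and handed in at about 58 s: both bearers are locked home, all four layers are piled within 1 mm of the cross with the weight upright on top, and the bystanders were left in place. No pass or fail verdict came back.

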